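# Stand the dish lid in the drainer

### The arm

A 6-joint arm with a two-finger parallel gripper is mounted at the origin on the work surface. World frame = base frame: x ahead of the robot, y to its left, z up, the work surface at z = 0. Lengths are in mm, angles in rad, forces in N, time in s.
With the tool pointing down it reaches from about 350 to 875 mm from the base axis. Payload 4.2 kg.
Tool frame: the origin (TCP) lies midway between the tips of the shut fingers; the grasp point (between the pads) lies 19 mm behind it; z points along the fingers, y is the direction in which the jaws open and shut (so a half turn about z gives the same grasp; the last joint's range is limited). The gripper opens to 85 mm and grips with 20 to 120 N. Pads are 22 mm wide; open, the fingers measure 114 mm over their backs; the gripper's body (76 mm by 85 mm) begins 54 mm behind the grasp point. The pads swing forward as they close: fully open they stand 13 mm farther back than shut.
Start: joints at [-0.852, 0.385, 0.008, 0, -1.194, -0.259], TCP at [277.367, -560.06, 231.312] pointing down, gripper open.
Joint ranges: [-3.14, 3.14], [-1.21, 2.06], [-1.07, 1.41], [-3.16, 2.05], [-2.99, -0.16], [-3.1, 3.1]. Speed limits (rad/s): [2.79, 2.79, 3.14, 3.14, 3.14, 3.14].

### API

Orientations are given as a unit quaternion [x, y, z, w].
In Python, from bench import readout, optics, workorder, nets gives the robot as it stands. The module is installed in compiled form; this text tells all that it offers.
- The arm moves only by the tool move_arm, never from a script. Its argument "steps" is a list of rows, each a list of 7 numbers: the opening, from -1 (shut) to 1 (fully open), so that 0 is half open, then the shift along the world's x, y, z in mm, then the turn, a rotation vector about the world's x, y, z in rad. In form: [[gripper, tx, ty, tz, wx, wy, wz], ...]. A call has 1 to 5 rows; each row is the pose to reach, as a shift and turn from the pose commanded when the call began; what a row does not reach only later rows make up. A row lasts 1/12 s, in which the tool goes at most 41.7 mm and 7.16 degrees, less where a joint would pass 70% of its speed; a pose out of reach is approached as far as the arm can. A call with a gripper value outside its range is refused whole. The fingers move at their own pace and stop on an object; the grip force is fixed at half the most. Time passes only in rows, so rows that repeat a pose let the fingers close. It gives the time, the measured TCP pose, the force and the opening at its end, in the units of the state.
- readout.read_state(): the state, without advancing time (a new reading comes with each control period).
- optics.get_image(name): name is "scene" or "top" or "wrist"; returns a dict with "frame" (400x640x3 uint8, blue, green, red), "fx", "fy", "cx", "cy" (pixels), "rvec" (rotation vector, rad) and "tvec" (3), from world to camera coordinates, as OpenCV has them. Camera axes: x right, y down, z forward; pixel columns grow to the right and rows downward; lengths in mm; the calibration is good to about 2 mm. A picture is of the moment at which its call begins. There is no depth.
- workorder.job_done(): hands the job in, once; it reports no verdict.
Trained networks look in a picture, given as the dict that the camera call returned (one of the last four; its "shot" number tells which), for a name from the list of things; names that differ only in an ending like _2 or _b are one class to them, and where a whole thing is asked for, a point or a joint stands for the part that bears it (a point fixed in the world has none). Each returns a list of dicts, best first, with "conf" (0 to 1); they miss things now and then, are a little off and sometimes report something else, mostly with a low value. They report only what shows in the picture. A call takes as long as a camera call. They do not tell look-alikes from the thing itself.
- nets.silhouettes(name, picture): "region" (400x640 bool, what is visible of it) and "extent" ([left, top, right, bottom] in pixels, round what is visible of it).
- nets.tip_of(name, picture): "uv" ([column, row] in pixels: a listed point, or the origin of a listed thing).
The state is a dict: "clock": time; "joints": joint angles; "joint_vel": joint speeds; "joint_efforts": joint torques, N m; "position": TCP position; "ee_rot": TCP orientation; "contact_force": force on the tool from outside, world axes, zero at the start; "wrist_torque": the same for the moment, N m; "gripper_width": finger opening in mm.
Only numpy, scipy, OpenCV 4.12 (cv2) and the standard library are available. Lean on these libraries where they do the work, as an engineer would, in place of code of your own. Each camera call takes 0.05 s, during which the arm holds its last target.

### The job

Lift the wooden lid off the blue baking dish by its bar grip and prop it, let go, sloping against the dish. Then take it again by its upper edge and set it gently in the steel drip tray, standing on a long edge and leaning stably back against the grey panel with its grip facing away from the panel. Leave the dish and everything else on the counter where they are.

Things in the scene. Friction and masses are not known exactly. Their poses are not given: they have to be found in the camera images.
- lid_center (a point): Centre of the lid's slab (half-way through it). The loose wooden lid is 150 mm along x, 190 mm along y, 10 mm thick along z, about 0.28 kg; it starts flat on the dish. On its upper face (+z), in the middle, a dark bar grip: 80 mm long along y, 18 mm wide along x, standing 28 mm up from the face. The underside (-z) is plain. A half turn about z changes nothing.
- dish: Blue open baking dish, loose, about 0.9 kg, 140 mm along its x, 180 mm along its y, 60 mm high, walls 8 mm. Origin: centre of its underside, on the counter. Its long sides face roughly left and right as seen from the robot; the counter beside the outer one, away from the drainer, is free for at least 75 mm. The lid rests flat on its rim, long sides matching.
- drainer: Fixed drainer: a shallow steel drip tray with an upright grey panel along its back. Origin: counter level, middle of the foot of the panel's front face. x points back through the panel; the front (-x) looks roughly towards the robot; y runs along the panel. Panel: x 0 to 16 mm, 260 mm long, top 100 mm above the counter, nothing above it.
- panel_top (a point): Middle of the top front edge of the drainer's panel, 100 mm above the drainer's origin; axes as the drainer's.
- tray_floor (a point): Middle of the tray's floor surface, 34 mm in front of the panel's face and 4 mm above the counter; axes as the drainer's. The floor reaches 68 mm out from the panel to a front rim 6 mm thick; the side rims are 248 mm apart inside; all rims rise 12 mm above the counter. The lid stands on this floor and leans on the panel's top front edge.
- mug: White mug, 78 mm wide, 90 mm high, loose bystander; origin: centre of its underside.
- jar: Amber jar with red cap, 70 mm wide, 110 mm high, loose bystander; origin: centre of its underside.
- can: Green can, 66 mm wide, 100 mm high, loose bystander; origin: centre of its underside.
- shaker: Small yellow shaker, 40 mm wide, 75 mm high, loose bystander between dish and drainer; origin: centre of its underside.
- bowl: Terracotta bowl, 120 mm wide, 50 mm high, loose bystander; origin: centre of its underside.
- spatula: Spatula lying on the counter along its own x, loose bystander.
Not all that is in view belongs to the job. Of the things shaped like the part that bears lid_center, the wooden one is meant.

How it is judged (in metres and radians):
On the way, in this order (a step that is already met when the one before it is completed fails the run):
1. the lid is lifted clear of the dish (height (world z) of lid_center above 0.085 m), for 0.1 s.
2. the lid is propped sloping (20 to 70 degrees from flat) against the dish, let go and at rest (angle between lid_center's own z axis and vertical between 0.35 and 1.22 rad and contact force between lid and dish above 0.05 N and contact force between the fingers and lid below 0.02 N and linear speed of lid below 0.03 m/s), for 0.3 s.
At the end, for the whole second after the job is handed in: The lid stands at rest and released on a long edge on the tray floor, wholly inside the tray's rims, its plain underside resting on the panel's top front edge (grip facing out, away from the panel), leaning back 6 to 33 degrees from upright and in line with the panel within 8 degrees (angle between lid_center's own z axis and vertical between 0.99 and 1.46 rad and angle between lid_center's own y axis and vertical between 1.45 and 1.69 rad and z of panel_top in the frame of lid_center between -0.01 and -0.001 m and z of lid_center in the frame of drainer between 0.066 and 0.085 m and y of lid_center in the frame of drainer between -0.032 and 0.032 m and angle between the y axis of lid_center and the y axis of drainer, either way round below 0.15 rad and linear speed of lid below 0.02 m/s and angular speed of lid below 0.1 rad/s and contact force between lid and drainer above 0.3 N); the robot touches nothing.
It fails at once if the dish is shoved more than 40 mm (distance of dish from where it was at the start of the episode above 0.04 m).
It fails at once if a bystander is moved more than 30 mm (distance of any of mug, jar, can, shaker, bowl, spatula from where it was at the start of the episode above 0.03 m).
It fails at once if the lid is dropped or thrown onto the drainer (it strikes it faster than 0.3 m/s) (contact force between lid and drainer above 0.5 N and linear speed of lid above 0.3 m/s).
It also fails if it takes over 59 s, if anything falls off the work surface, if the arm or the gripper's body presses on something with over 40 N, if the wrist force passes 120 N, or if a joint passes its speed limit or range.

## Working session

There is one attempt and no reset: what is moved stays moved. The work goes in short steps, Python scripts to look and compute and a tool call to move; the robot and the scene stay as the last step left them, time stands still between calls to the robot, and variables do not carry over. Pictures are saved under pics/ and viewed, and the job is handed in when it is done.

Besides the shell and the picture viewer there is one more tool, called after ">>>" as name([rows], argument=value, ...), one row to a line, values as JSON. move_arm: Moves the arm, as the interface text tells. Its arguments: {"type":"object","properties":{"steps":{"type":"array","items":{"type":"array","items":{"type":"number"}}}},"required":["steps"]}

```bash
mkdir -p pics; ls
python3 - <<'E'
from bench import readout, optics
import cv2
print(readout.read_state())
for n in ("scene","top","wrist"):
    p=optics.get_image(n); cv2.imwrite(f"pics/{n}0.png",p["frame"])
    print(n,{k:v for k,v in p.items() if k!="frame"})
E
```

```text
pics
{'clock': 0.0, 'joints': array([-8.52404361e-01,  3.85535246e-01,  6.59864450e-03, -5.26394586e-04,
       -1.19402009e+00, -2.58613949e-01]), 'joint_vel': array([-3.23066745e-04,  8.36796087e-06, -1.06243364e-03,  5.80270769e-04,
       -6.13454607e-04,  1.12215046e-03]), 'joint_efforts': array([ 3.86791298e-04, -3.92290413e+01,  1.88405907e+01,  4.18603331e+00,
       -4.51683954e-03,  1.78569888e-05]), 'position': array([ 277.10007528, -559.53703986,  230.21976407]), 'ee_rot': array([-2.27774766e-01,  9.73713217e-01,  1.06864661e-03, -2.90916554e-04]), 'contact_force': array([ 0.34489032, -1.01534078,  0.18853639]), 'wrist_torque': array([-0.0111719 , -0.02147276,  0.03477958]), 'gripper_width': 85.6560665369761}
scene {'fx': 416.6111185042371, 'fy': 416.6111185042371, 'cx': 323.37316768295244, 'cy': 197.77335118097238, 'rvec': array([ 2.14468757,  1.51104579, -0.46490745]), 'tvec': array([-171.40863291, -350.72396243, 1490.25569698]), 'shot': 1}
top {'fx': 444.8564185944586, 'fy': 444.8564185944586, 'cx': 317.8874818300026, 'cy': 195.3465896866587, 'rvec': array([ 2.19676641, -2.14189365,  0.10070461]), 'tvec': array([  -8.96832999,  503.72228748, 1338.08112043]), 'shot': 2}
wrist {'fx': 292.3670691103802, 'fy': 292.3670691103802, 'cx': 322.4365888241381, 'cy': 200.68706617025757, 'rvec': array([-1.56643115, -2.52146193, -0.37222799]), 'tvec': array([623.80091986, -38.9134801 , 380.81352853]), 'shot': 3}
```

View pics/scene0.png

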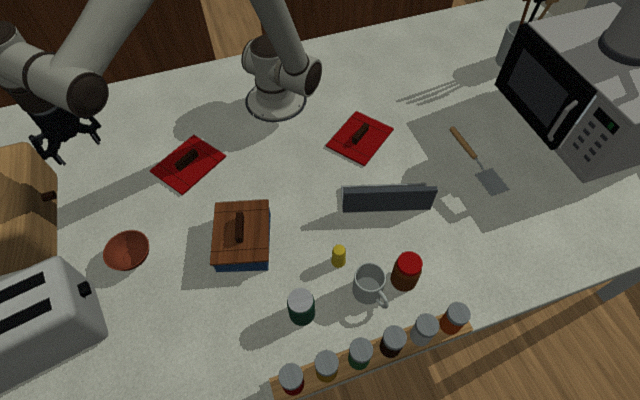

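View pics/top0.png

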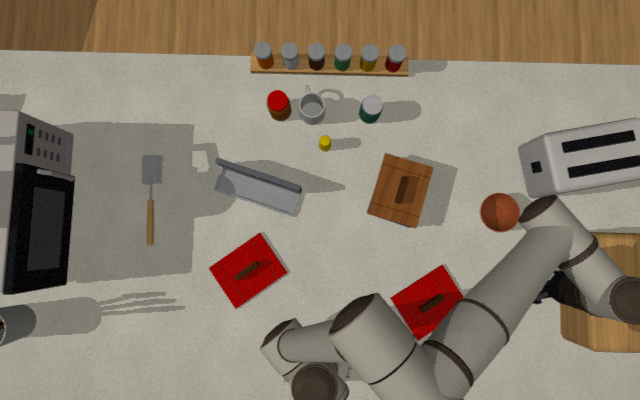

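View pics/wrist0.png

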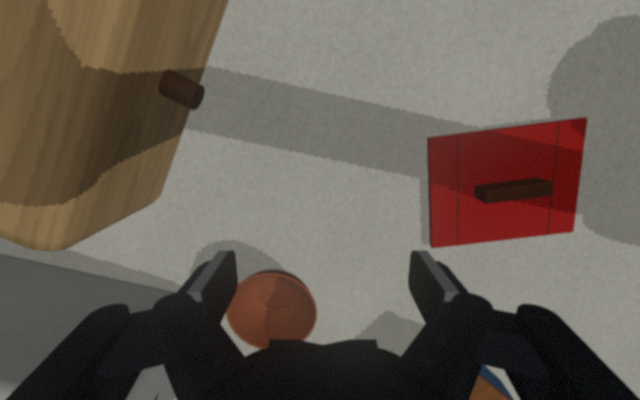

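The scene holds three lid-like things. In the top image the wooden one is at (400,190), a red one at (248,270) and another red one at (428,300). The wooden one, on the blue dish, is the one I want. The drainer is at about (260,187), with the shaker at (325,143) and the bowl at (500,212). Next I'll measure poses by fitting silhouettes.

```bash
cat > h.py <<'E'
import numpy as np, cv2
from scipy.spatial.transform import Rotation as R
from scipy.optimize import minimize
from bench import readout, optics, nets, workorder
def K(p): return np.array([[p["fx"],0,p["cx"]],[0,p["fy"],p["cy"]],[0,0,1.]])
def proj(p,X): return cv2.projectPoints(np.asarray(X,float).reshape(-1,1,3),p["rvec"],p["tvec"],K(p),None)[0].reshape(-1,2)
def ray(p,uv,z):
    Rm=cv2.Rodrigues(p["rvec"])[0]; C=-Rm.T@p["tvec"]
    d=Rm.T@np.linalg.solve(K(p),[uv[0],uv[1],1]); return C+d*(z-C[2])/d[2]
def box(x0,x1,y0,y1,z0,z1): return np.array([[x,y,z] for x in(x0,x1) for y in(y0,y1) for z in(z0,z1)],float)
LID=[box(-75,75,-95,95,-5,5),box(-9,9,-40,40,5,33)]
DRAIN=[box(0,16,-130,130,0,100),box(-74,0,-130,130,0,12)]
DISH=[box(-70,70,-90,90,0,60)]
def mask(p,parts,T):
    m=np.zeros((800,1280),np.uint8)
    for b in parts:
        q=proj(p,b@T[0].T+T[1])*2
        cv2.fillConvexPoly(m,cv2.convexHull(np.round(q).astype(np.int32)),1)
    return m
def fit(obs,parts,f,x0,steps):
    obs=[(p,cv2.resize(r.astype(np.uint8),(1280,800),interpolation=cv2.INTER_NEAREST)) for p,r in obs]
    def c(x):
        T=f(x);s=0
        for p,r in obs:
            m=mask(p,parts,T);s+=1-(m&r).sum()/max(1,(m|r).sum())
        return s
    best=None
    x=np.array(x0,float)
    for k in range(3):
        sim=np.vstack([x]+[x+np.eye(len(x))[i]*steps[i]/(k+1) for i in range(len(x))])
        r=minimize(c,x,method="Nelder-Mead",options=dict(initial_simplex=sim,xatol=.05,fatol=1e-4)); x=r.x
    return x,r.fun
def yawT(z): return lambda v:(R.from_euler('z',v[2]).as_matrix(),np.array([v[0],v[1],z]))
def snap(name,fn=None):
    p=optics.get_image(name)
    if fn: cv2.imwrite("pics/"+fn,p["frame"])
    return p
E
python3 - <<'E'
from h import *
ps={n:snap(n) for n in("top","scene")}
sel={}
for nm in("lid_center","drainer","dish"):
    for n,p in ps.items():
        s=nets.silhouettes(nm,p)
        for d in s: print(nm,n,round(d["conf"],2),d["extent"])
        sel[nm,n]=s
for nm in("lid_center","drainer","tray_floor","panel_top","dish","mug","jar","can","shaker","bowl","spatula"):
    for n,p in ps.items():
        for d in nets.tip_of(nm,p)[:3]:
            z=dict(lid_center=65,tray_floor=4,panel_top=100).get(nm,0)
            print(nm,n,round(d["conf"],2),np.round(d["uv"]),ray(p,d["uv"],z).round(0))
import pickle; pickle.dump((ps,sel),open("s0.pkl","wb"))
E
```

```text
lid_center top 0.93 [367.1, 151.2, 431.7, 228.7]
lid_center top 0.91 [393.3, 264.6, 466.6, 339.7]
lid_center top 0.72 [208.8, 239.0, 285.6, 310.8]
lid_center scene 0.94 [150.6, 136.3, 225.1, 192.5]
lid_center scene 0.94 [327.6, 110.4, 393.5, 164.1]
lid_center scene 0.79 [208.6, 196.5, 272.5, 269.6]
drainer top 0.93 [210.3, 158.5, 302.8, 216.3]
drainer scene 0.82 [343.4, 178.8, 437.9, 212.6]
dish scene 0.63 [221.3, 259.4, 267.0, 271.9]
dish scene 0.61 [338.4, 180.6, 439.1, 212.8]
lid_center top 0.8 [244. 273.] [267. 213.  65.]
lid_center top 0.72 [429. 304.] [ 192. -327.   65.]
lid_center top 0.62 [401. 188.] [ 529. -242.   65.]
lid_center scene 0.94 [240. 229.] [ 515. -240.   65.]
lid_center scene 0.68 [361. 139.] [329. 190.  65.]
lid_center scene 0.62 [187. 165.] [ 249. -338.   65.]
drainer top 0.72 [257. 182.] [542. 194.   0.]
drainer scene 0.7 [386. 202.] [533. 190.   0.]
drainer scene 0.65 [388. 187.] [484. 220.   0.]
tray_floor top 0.81 [259. 190.] [516. 188.   4.]
tray_floor scene 0.86 [384. 194.] [507. 196.   4.]
panel_top top 0.62 [260. 177.] [545. 173. 100.]
panel_top top 0.
[... 283 characters left out ...]
769.  29.   0.]
jar top 0.96 [276. 112.] [768. 142.   0.]
jar top 0.43 [262. 181.] [547. 179.   0.]
jar scene 0.87 [402. 279.] [771. 131.   0.]
jar scene 0.47 [387. 201.] [530. 194.   0.]
can top 0.93 [371. 113.] [ 774. -157.    0.]
can scene 0.58 [306. 310.] [ 764. -138.    0.]
shaker top 0.49 [325. 146.] [664. -15.   0.]
shaker scene 0.52 [340. 260.] [663.  -6.   0.]
shaker scene 0.47 [389. 186.] [483. 222.   0.]
bowl top 0.91 [494. 210.] [ 473. -543.    0.]
bowl top 0.55 [149. 199.] [481. 529.   0.]
bowl scene 0.79 [131. 259.] [ 468. -546.    0.]
spatula top 0.71 [149. 199.] [482. 530.   0.]
spatula scene 0.73 [472. 160.] [478. 516.   0.]
spatula scene 0.16 [132. 258.] [ 464. -543.    0.]
```

Run:
```python
from h import *
import pickle
ps,sel=pickle.load(open("s0.pkl","rb"))
lid=[(ps["top"],sel["lid_center","top"][0]["region"]),(ps["scene"],sel["lid_center","scene"][2]["region"])]
for o in(lid,lid[:1],lid[1:]):
    for y0 in(-1.8,-1.3): print("lid",fit(o,LID,yawT(65),[527,-242,y0],[15,15,.2]))
dr=[(ps["top"],sel["drainer","top"][0]["region"]),(ps["scene"],sel["drainer","scene"][0]["region"])]
for o in(dr,dr[:1],dr[1:]): print("dr",fit(o,DRAIN,yawT(0),[540,190,-.33],[15,15,.2]))
# overlay
xl=fit(lid,LID,yawT(65),[527,-242,-1.8],[15,15,.2])[0]; xd=fit(dr,DRAIN,yawT(0),[540,190,-.33],[15,15,.2])[0]
for n in ps:
    im=cv2.resize(ps[n]["frame"],(1280,800))
    for parts,T in((LID,yawT(65)(xl)),(DRAIN,yawT(0)(xd))):
        for b in parts:
            q=proj(ps[n],b@T[0].T+T[1])*2
            for i in range(8):
                for k in(1,2,4):
                    j=i^k
                    if j>i: cv2.line(im,tuple(np.int32(q[i])),tuple(np.int32(q[j])),(0,255,0),1)
    a=(380,260) if n=="top" else (380,300)
    cv2.imwrite(f"pics/ov_{n}.png",im[a[1]:a[1]+260,a[0]:a[0]+540])
```

```text
lid (array([ 520.4310573 , -239.62265786,   -1.84419268]), np.float64(0.04622542615483305))
lid (array([ 521.08583373, -239.40373281,   -1.8379048 ]), np.float64(0.050729418160286754))
lid (array([ 521.12826069, -239.39922254,   -1.84404515]), np.float64(0.0273982942108838))
lid (array([ 520.70485851, -239.45846305,   -1.84519149]), np.float64(0.02505487851033228))
lid (array([ 521.03194992, -239.4036296 ,   -1.83976469]), np.float64(0.023254228041462044))
lid (array([ 520.79917391, -239.36983361,   -1.83985411]), np.float64(0.023254228041462044))
dr (array([ 5.46395916e+02,  1.83329883e+02, -3.09006824e-01]), np.float64(0.06561979889665492))
dr (array([ 5.46799331e+02,  1.84362631e+02, -2.97776748e-01]), np.float64(0.0261682242990654))
dr (array([ 5.46784241e+02,  1.83114760e+02, -3.09080283e-01]), np.float64(0.034879189399844135))
```

View pics/ov_top.png

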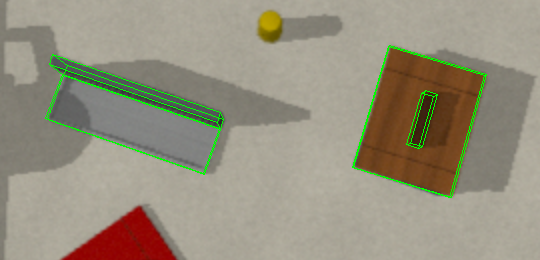

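View pics/ov_scene.png

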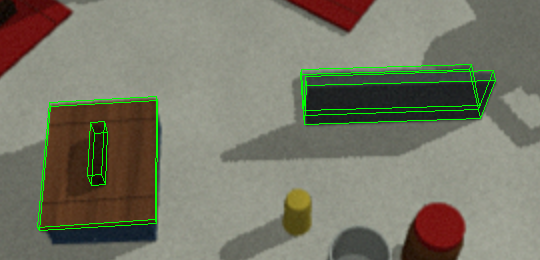

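The overlay fits closely on both objects. The wooden lid is at (521,-239.5) with its long axis at -15.5° from world x. The drainer origin is at (546.6,183.5), yaw -0.305. I'll check my choice in one close crop and work out the first move.

```bash
cat >> h.py <<'E'
YL=-1.842; LC=np.array([521,-239.5,0]); lx=np.array([np.cos(YL),np.sin(YL),0]); ly=np.array([-np.sin(YL),np.cos(YL),0])
YD=-0.305; DO=np.array([546.6,183.5,0]); dx=np.array([np.cos(YD),np.sin(YD),0]); dy=np.array([-np.sin(YD),np.cos(YD),0])
UZ=np.array([0,0,1.])
def rot(Y,Z):
    Y=Y/np.linalg.norm(Y);Z=Z/np.linalg.norm(Z);return np.column_stack([np.cross(Y,Z),Y,Z])
def delta(P,Rt,n=0):
    s=readout.read_state(); R0=R.from_quat(s["ee_rot"]).as_matrix()
    w=R.from_matrix(Rt@R0.T).as_rotvec(); d=np.asarray(P)-s["position"]
    print("t",round(s["clock"],2),"pos",s["position"].round(1),"j",s["joints"].round(2),"F",s["contact_force"].round(1),"g",round(s["gripper_width"],1))
    print("delta",d.round(1),"rot",w.round(3),"min rows",round(max(np.linalg.norm(d)/41.7,np.linalg.norm(w)/.125),1))
    return d,w
E
python3 - <<'E'
from h import *
p=snap("top"); cv2.imwrite("pics/crop.png",cv2.resize(p["frame"][130:250,340:460],(600,600)))
delta([521,-239.5,150],rot(lx,-UZ))
E
```

```text
t 1.7 pos [ 277.3 -560.   231.3] j [-0.85  0.38  0.01  0.   -1.19 -0.26] F [0.1 0.  0.3] g 85.3
delta [243.7 320.5 -81.3] rot [ 0.    -0.     2.411] min rows 19.3
```

View pics/crop.png

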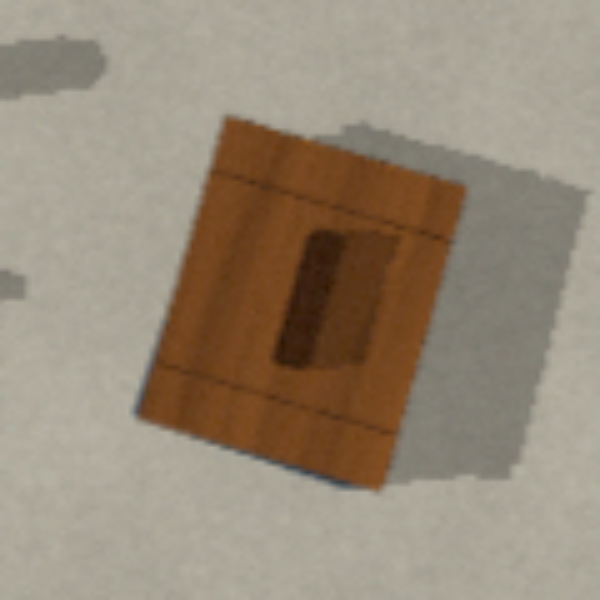

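The crop shows the wooden lid on the blue dish, with its dark bar centred at crop (310,300), which is top-image (402,190). That is the right one, so I'll approach.

>>> move_arm([
  [1,15,20,0,0,0,0.12],
  [1,30,40,-4,0,0,0.24],
  [1,45,60,-8,0,0,0.36],
  [1,60,80,-12,0,0,0.48],
  [1,75,100,-16,0,0,0.6],
])

```text
clock: 2.12
position: [352.9, -459.2, 215.3]
ee_rot: [-0.508, 0.861, -0.0, 0.0]
contact_force: [0.3, -0.5, -0.0]
gripper_width: 85.2
```

>>> move_arm([
  [1,15,20,0,0,0,0.12],
  [1,30,40,-4,0,0,0.24],
  [1,45,60,-8,0,0,0.36],
  [1,60,80,-12,0,0,0.48],
  [1,75,100,-16,0,0,0.6],
])

```text
clock: 2.53
position: [428.0, -359.0, 199.3]
ee_rot: [0.74, -0.673, 0.0, -0.0]
contact_force: [-0.1, -0.3, -0.8]
gripper_width: 85.2
```

>>> move_arm([
  [1,15,20,0,0,0,0.12],
  [1,30,40,-4,0,0,0.24],
  [1,45,60,-8,0,0,0.36],
  [1,60,80,-12,0,0,0.48],
  [1,75,100,-16,0,0,0.6],
])

```text
clock: 2.95
position: [503.1, -259.0, 183.3]
ee_rot: [0.906, -0.424, 0.0, -0.0]
contact_force: [-0.9, -0.5, -0.3]
gripper_width: 85.5
```

Run:
```python
from h import *
delta([521,-239.5,125],rot(lx,-UZ))
```

```text
t 2.95 pos [ 503.1 -259.   183.3] j [-0.19  0.32 -0.21  0.   -1.04  0.88] F [-0.9 -0.5 -0.3] g 85.5
delta [ 17.9  19.5 -58.3] rot [-0.     0.001  0.605] min rows 4.8
```

>>> move_arm([
  [1,5,5,-8,0,0,0.12],
  [1,9,9,-20,0,0,0.24],
  [1,14,14,-33,0,0,0.36],
  [1,18,19.5,-45,0,0,0.48],
  [1,18,19.5,-58,0,0,0.605],
])

```text
clock: 3.37
position: [521.4, -239.8, 125.0]
ee_rot: [0.991, -0.134, 0.001, 0.0]
contact_force: [0.3, -0.7, 1.2]
gripper_width: 85.7
```

Run:
```python
from h import *
delta([521,-239.5,75],rot(lx,-UZ))
snap("wrist","w1.png")
```

```text
t 3.37 pos [ 521.4 -239.8  125. ] j [-0.15  0.4  -0.27  0.   -0.91  1.45] F [ 0.3 -0.7  1.2] g 85.7
delta [ -0.4   0.3 -50. ] rot [ 0.     0.001 -0.002] min rows 1.2
```

View pics/w1.png

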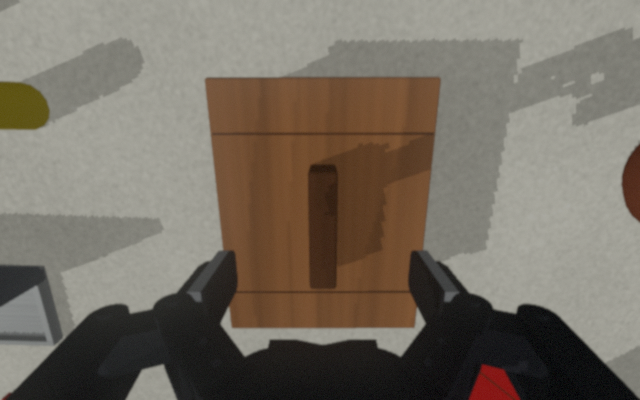

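The bar sits centred between the fingers at column 323, rows 165–288, and everything is aligned. I'll descend and close.

>>> move_arm([
  [0.3,0,0,-25,0,0,0],
  [0.3,0,0,-50,0,0,0],
  [-1,0,0,-50,0,0,0],
  [-1,0,0,-50,0,0,0],
  [-1,0,0,-50,0,0,0],
])

```text
clock: 3.83
position: [521.4, -241.0, 76.7]
ee_rot: [0.99, -0.138, 0.001, 0.0]
contact_force: [0.2, 0.2, 0.5]
gripper_width: 25.6
```

>>> move_arm([
  [-1,0,0,0,0,0,0],
  [-1,0,0,0,0,0,0],
  [-1,0,0,0,0,0,0],
])

```text
clock: 4.08
position: [521.7, -240.9, 77.3]
ee_rot: [0.99, -0.138, 0.002, 0.0]
contact_force: [0.3, 0.8, 5.4]
gripper_width: 16.8
```

>>> move_arm([
  [-1,0,0,8,0,0,0],
  [-1,0,0,25,0,0,0],
  [-1,0,0,55,0,0,0],
  [-1,0,0,80,0,0,0],
  [-1,0,0,80,0,0,0],
])

```text
clock: 4.5
position: [523.2, -241.5, 160.9]
ee_rot: [0.99, -0.138, 0.005, 0.001]
contact_force: [1.1, -0.3, -2.3]
gripper_width: 16.3
```

Run:
```python
from h import *
s=readout.read_state(); print(s["position"],s["contact_force"],s["gripper_width"],s["joints"].round(2))
snap("scene","s1.png");snap("wrist","w2.png")
```

```text
[ 523.15268312 -241.47669129  160.93205207] [ 1.0643873  -0.31970931 -2.31387181] 16.293782034987025 [-0.15  0.36 -0.22  0.   -0.98  1.44]
```

View pics/s1.png

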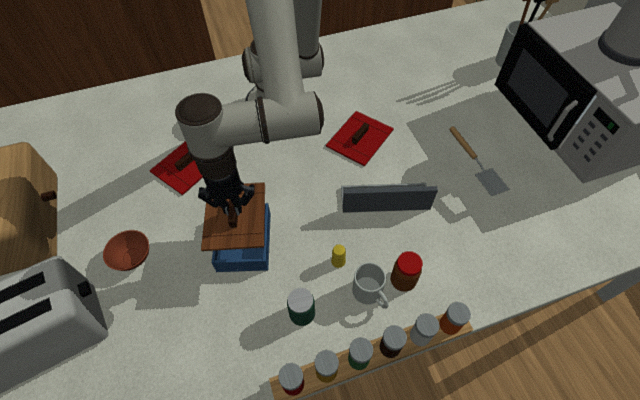

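View pics/w2.png

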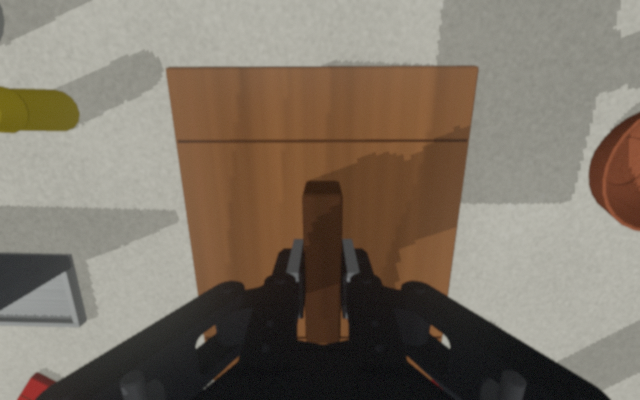

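Run:
```python
from h import *
s=readout.read_state(); print(s["clock"],s["position"].round(1),s["contact_force"].round(2),s["wrist_torque"].round(2))
p=snap("wrist"); s=readout.read_state()
Rm=cv2.Rodrigues(p["rvec"])[0]; C=-Rm.T@p["tvec"]; print("cam",C.round(1))
d=nets.silhouettes("lid_center",p)
for q in d: print(q["conf"],q["extent"])
# corners: far edge
T0=R.from_quat(s["ee_rot"]).as_matrix()
# predicted lid pose: face 70 at TCP 75ish
for off in(3,6,9,12):
    c=s["position"]+T0[:,2]*off  # point on lid face center
    X=np.array([c+T0[:,0]*95+T0[:,1]*75,c+T0[:,0]*95-T0[:,1]*75,c-T0[:,0]*95+T0[:,1]*75])
    print(off,proj(p,X).round(1).tolist())
```

```text
4.6 [ 520.  -240.2  155.7] [-0.76  0.48 -4.46] [ 0.01  0.06 -0.07]
cam [ 590.7 -260.4  299.1]
0.9 [164.7, 63.2, 479.3, 374.6]
0.76 [17.8, 372.2, 53.2, 398.7]
3 [[484.8, 67.5], [162.5, 67.6], [438.7, 386.0]]
6 [[481.5, 68.4], [165.8, 68.5], [437.0, 381.9]]
9 [[478.2, 69.4], [169.0, 69.4], [435.3, 378.0]]
12 [[475.1, 70.3], [172.1, 70.3], [433.7, 374.1]]
```

```bash
cat >> h.py <<'E'
def prop(th,e_c,z_c,off=12):
    th=np.radians(th); n=lx*np.sin(th)+UZ*np.cos(th); xp=lx*np.cos(th)-UZ*np.sin(th)
    c=LC+lx*e_c+UZ*z_c
    return c+n*off, rot(xp,-n)
E
python3 - <<'E'
from h import *
delta(*prop(30,111.4,100))
delta(*prop(30,111.4,46))
E
```

```text
t 4.7 pos [ 518.7 -240.   153.6] j [-0.15  0.36 -0.23 -0.   -0.98  1.44] F [-0.3 -0.6 -3.6] g 16.6
delta [ -29.2 -112.6  -43.2] rot [ 0.502 -0.146  0.005] min rows 4.2
t 4.7 pos [ 518.7 -240.   153.6] j [-0.15  0.36 -0.23 -0.   -0.98  1.44] F [-0.3 -0.6 -3.6] g 16.6
delta [ -29.2 -112.6  -97.2] rot [ 0.502 -0.146  0.005] min rows 4.2
```

>>> move_arm([
  [-1,-6,-23,0,0.1,-0.03,0],
  [-1,-12,-46,0,0.2,-0.06,0],
  [-1,-18,-69,0,0.3,-0.09,0],
  [-1,-24,-92,-10,0.4,-0.12,0],
  [-1,-30,-113,-30,0.502,-0.146,0.003],
])

```text
clock: 5.12
position: [491.3, -355.9, 126.9]
ee_rot: [0.957, -0.131, 0.04, -0.256]
contact_force: [0.7, 0.3, -3.5]
gripper_width: 17.2
```

>>> move_arm([
  [-1,0,0,0,0,0,0],
  [-1,0,0,0,0,0,0],
  [-1,0,0,0,0,0,0],
])

```text
clock: 5.37
position: [489.4, -353.6, 122.8]
ee_rot: [0.957, -0.133, 0.035, -0.256]
contact_force: [0.3, 0.4, -3.5]
gripper_width: 16.7
```

Run:
```python
from h import *
delta(*prop(30,111.4,46))
snap("scene","s2.png")
```

```text
t 5.37 pos [ 489.4 -353.6  122.8] j [-0.63  0.58  0.13 -0.5  -1.35  2.09] F [ 0.3  0.4 -3.5] g 16.7
delta [  0.2   1.  -66.4] rot [-0.    -0.001  0.005] min rows 1.6
```

View pics/s2.png

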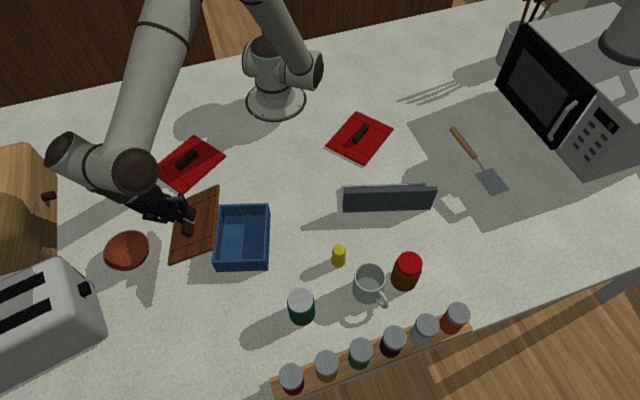

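The lid is tilted above the outer side of the dish at scene (195,225), and the dish at (243,237) is open and undisturbed. I'll measure the dish.

Run:
```python
from h import *
o=[]
for n in("scene","top"):
    p=snap(n,f"d_{n}.png")
    for d in nets.silhouettes("dish",p)[:2]: print(n,round(d["conf"],2),d["extent"])
    d=nets.silhouettes("dish",p)
    if d: o.append((p,d[0]["region"]))
for k in(o,o[:1],o[1:]): print(fit(k,DISH,yawT(0),[521,-239,-1.842],[10,10,.1]))
```

```text
scene 0.79 [214.3, 203.1, 269.7, 271.5]
top 0.69 [366.9, 157.1, 428.3, 229.3]
(array([ 521.22886178, -237.96449192,   -1.86501115]), np.float64(0.13647655693130822))
(array([ 519.75758164, -238.1312786 ,   -1.85977384]), np.float64(0.030896460469732046))
(array([ 521.85727854, -231.05632493,   -1.85541537]), np.float64(0.10007468259895447))
```

View pics/d_top.png

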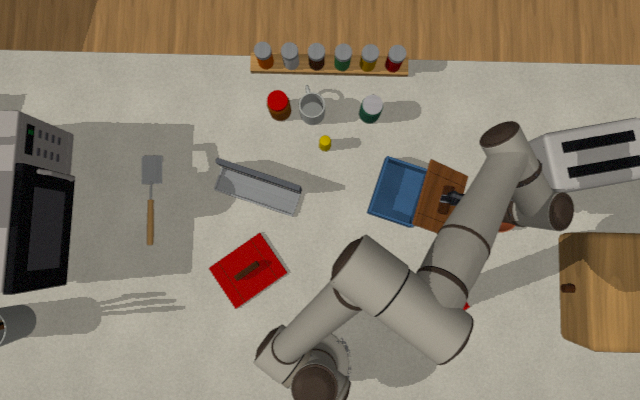

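The top view shows the dish at (398,192) and the lid over its outer side at (440,197). The dish pose agrees within 2 mm. I'll lower the lid.

>>> move_arm([
  [-1,0,0,-20,0,0,0],
  [-1,0,0,-40,0,0,0],
  [-1,0,0,-52,0,0,0],
  [-1,0,0,-60,0,0,0],
  [-1,0,0,-62,0,0,0],
])

```text
clock: 6.13
position: [489.9, -352.8, 62.0]
ee_rot: [0.957, -0.132, 0.036, -0.256]
contact_force: [0.5, 0.6, -3.1]
gripper_width: 16.8
```

>>> move_arm([
  [-1,0,0,-2,0,0,0],
  [-1,0,0,-3,0,0,0],
  [-1,0,0,-3,0,0,0],
])

```text
clock: 6.38
position: [490.8, -353.9, 61.0]
ee_rot: [0.957, -0.132, 0.038, -0.255]
contact_force: [-0.8, -0.1, -3.2]
gripper_width: 16.6
```

Run:
```python
from h import *
delta(*prop(30,111.4,41.8))
snap("scene","s3.png")
p=snap("scene");cv2.imwrite("pics/s3c.png",cv2.resize(p["frame"][150:300,100:300],(800,600)))
```

```text
t 6.38 pos [ 490.8 -353.9   61. ] j [-0.63  0.65  0.08 -0.52 -1.24  2.15] F [-0.8 -0.1 -3.2] g 16.6
delta [-1.2  1.3 -8.9] rot [0.003 0.005 0.003] min rows 0.2
```

View pics/s3c.png

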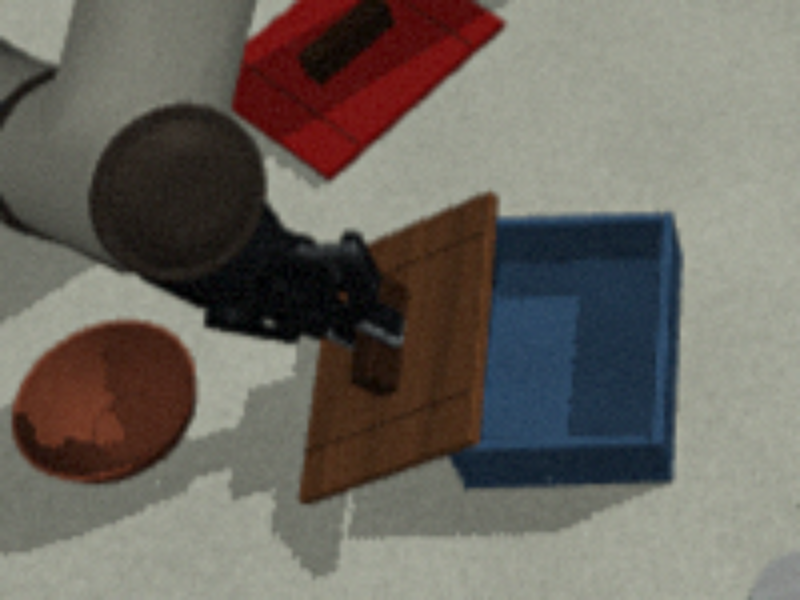

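>>> move_arm([
  [-1,0,0,-2,0,0,0],
  [-1,0,0,-4,0,0,0],
  [-1,0,0,-4,0,0,0],
])

```text
clock: 6.73
position: [490.2, -353.4, 56.0]
ee_rot: [0.957, -0.132, 0.037, -0.256]
contact_force: [-0.6, 0.6, -3.8]
gripper_width: 16.7
```

>>> move_arm([
  [-1,0,0,-1,0,0,0],
  [-1,0,0,-2,0,0,0],
  [-1,0,0,-2,0,0,0],
])

```text
clock: 6.98
position: [490.3, -353.5, 54.1]
ee_rot: [0.957, -0.132, 0.037, -0.256]
contact_force: [1.0, -0.5, -3.3]
gripper_width: 16.6
```

>>> move_arm([
  [-1,0,0,-1,0,0,0],
  [-1,0,0,-2,0,0,0],
  [-1,0,0,-2,0,0,0],
])

```text
clock: 7.23
position: [490.5, -353.6, 53.2]
ee_rot: [0.957, -0.131, 0.038, -0.256]
contact_force: [-2.1, -0.3, 0.9]
gripper_width: 16.9
```

>>> move_arm([
  [-1,0,0,-1,0,0,0],
  [-1,0,0,-2,0,0,0],
  [-1,0,0,-2,0,0,0],
])

```text
clock: 7.48
position: [490.5, -353.7, 53.0]
ee_rot: [0.957, -0.131, 0.038, -0.256]
contact_force: [-2.6, 0.6, 9.1]
gripper_width: 16.3
```

Contact came at the predicted height. I'll ease off, then open.

>>> move_arm([
  [-1,0,0,2,0,0,0],
  [-1,0,0,2,0,0,0],
  [-0.3,0,0,2,0,0,0],
  [-0.3,0,0,2,0,0,0],
  [-0.3,0,0,2,0,0,0],
])

```text
clock: 7.9
position: [490.4, -353.5, 52.0]
ee_rot: [0.957, -0.132, 0.037, -0.256]
contact_force: [0.8, 0.0, 0.2]
gripper_width: 29.6
```

Run:
```python
from h import *
p=snap("scene");cv2.imwrite("pics/s4c.png",cv2.resize(p["frame"][150:300,100:300],(800,600)))
print(readout.read_state()["gripper_width"], (R.from_quat(readout.read_state()["ee_rot"]).as_matrix()[:,2]).round(3))
```

```text
29.821646317990407 [ 0.138  0.48  -0.866]
```

View pics/s4c.png

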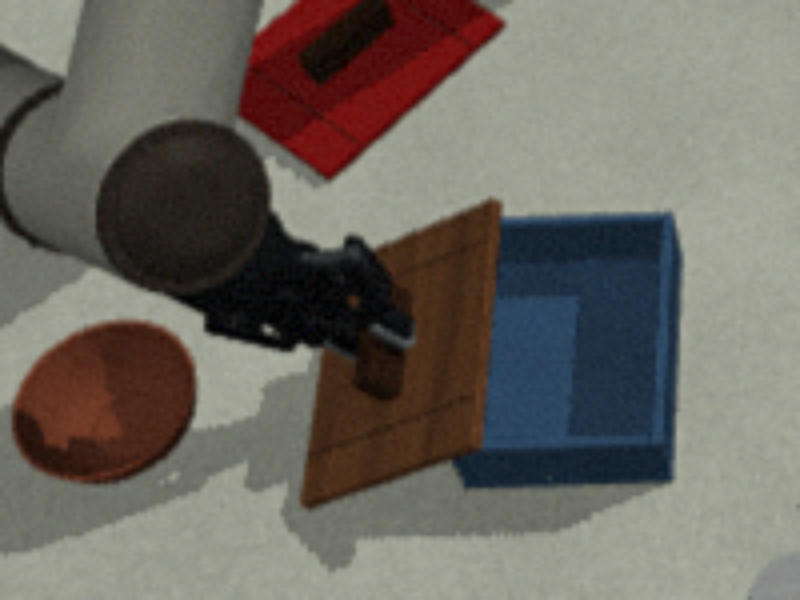

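The lid stays propped on the rim at crop (430,350). I'll back out along the tool axis.

>>> move_arm([
  [0,0,0,0,0,0,0],
  [0,-2,-7,13,0,0,0],
  [0.2,-6,-19,35,0,0,0],
  [0.2,-11,-38,69,0,0,0],
  [0.2,-16,-48,100,0,0,0],
])

```text
clock: 8.37
position: [473.8, -402.7, 152.8]
ee_rot: [0.957, -0.132, 0.036, -0.256]
contact_force: [1.0, -0.5, 0.4]
gripper_width: 51.3
```

Run:
```python
from h import *
import pickle
o={}
for n in("scene","top"):
    p=snap(n,f"e_{n}.png"); 
    o[n]=(p,nets.silhouettes("lid_center",p),nets.silhouettes("dish",p))
    for d in o[n][1]+o[n][2]: print(n,round(d["conf"],2),d["extent"])
pickle.dump(o,open("s1.pkl","wb"))
s=readout.read_state();print(s["position"].round(1),s["joints"].round(2),s["clock"])
p=o["scene"][0];cv2.imwrite("pics/s5c.png",cv2.resize(p["frame"][150:300,100:300],(800,600)))
```

```text
scene 0.91 [324.9, 111.4, 394.8, 164.3]
scene 0.76 [151.1, 138.2, 224.2, 193.7]
scene 0.6 [342.0, 181.9, 439.4, 213.0]
scene 0.67 [219.8, 202.6, 268.4, 272.3]
top 0.92 [207.4, 237.0, 288.1, 310.0]
top 0.86 [406.3, 161.1, 460.4, 239.5]
top 0.56 [426.9, 267.2, 443.9, 275.2]
top 0.18 [262.2, 89.8, 292.7, 122.6]
top 0.62 [369.2, 157.9, 423.3, 231.0]
[ 474.  -400.7  151.2] [-0.69  0.59  0.22 -0.48 -1.45  2.11] 8.6667
```

View pics/s5c.png

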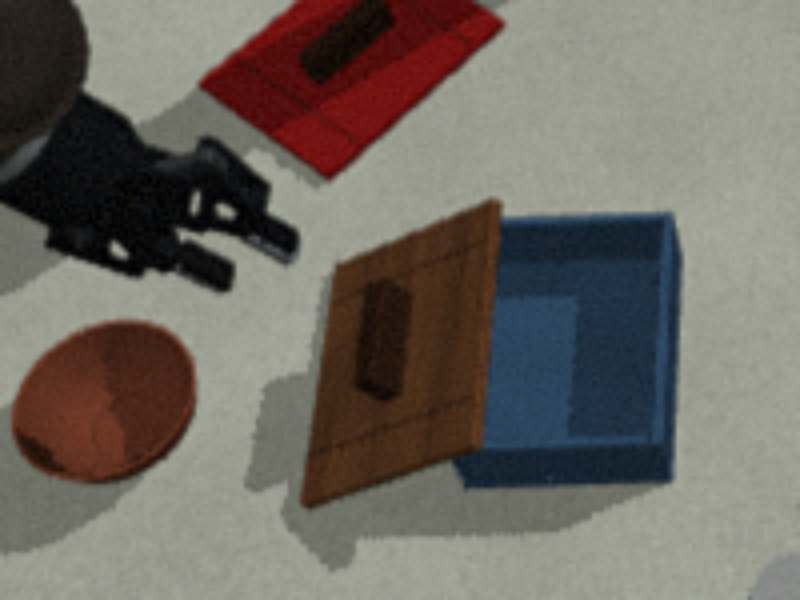

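View pics/e_top.png

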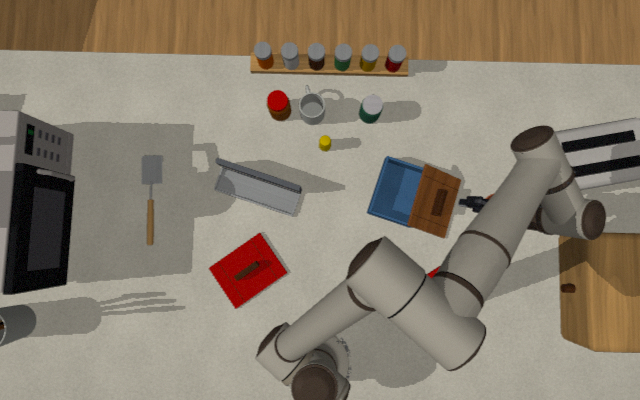

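The lid is released and propped against the rim, in scene crop x 305–500, y 200–505. The network missed it in the scene view, so I'll outline it by colour and refit.

Run:
```python
from h import *
import pickle
o=pickle.load(open("s1.pkl","rb"))
pt=o["top"][0]; rt=o["top"][1][1]["region"]
pc=o["scene"][0]; m=np.zeros((400,640),np.uint8)
q=np.array([[498,199],[335,262],[301,500],[305,507],[480,450],[500,212]])/4+[100,150]
cv2.fillPoly(m,[np.round(q*16).astype(np.int32)],1,shift=4)
def f(v):
    x,y,z,yaw,th=v; ths=th
    return (R.from_euler('z',yaw)*R.from_euler('y',ths)).as_matrix(),np.array([x,y,z])
x0=[491,-347,42,-1.842,.52]
for obs in([(pt,rt),(pc,m)],):
    r=fit(obs,LID,f,x0,[6,6,6,.05,.08]);print(r)
    T=f(r[0])
    print("low corners",[ (T[0]@[75,s*95,-5]+T[1]).round(1) for s in(-1,1)],"up",[ (T[0]@[-75,s*95,0]+T[1]).round(1) for s in(-1,1)])
# constrained: bottom edge on counter
def g(v):
    x,y,yaw,th=v; return f([x,y,75*np.sin(th)+5*np.cos(th),yaw,th])
r=fit([(pt,rt),(pc,m)],LID,g,[491,-347,-1.842,.52],[6,6,.05,.08]);print(r,np.degrees(r[0][3]))
D=[(o[n][0],o[n][2][0]["region"]) for n in("scene","top")]
print("dish",fit(D[:1],DISH,yawT(0),[521,-239,-1.842],[10,10,.1]))
```

```text
(array([ 491.36264943, -347.84035226,   37.99822496,   -1.85727774,
          0.54051558]), np.float64(0.06182224408232062))
low corners [array([ 382.8, -380.2,   -4.9]), array([ 565. , -433.9,   -4.9])] up [array([ 418.4, -259.3,   76.6]), array([ 600.7, -313. ,   76.6])]
(array([ 491.66478581, -346.44601412,   -1.84875718,    0.53644565]), np.float64(0.07831980873774846)) 30.736071613840572
dish (array([ 520.93505658, -234.59392147,   -1.83533062]), np.float64(0.16434149923236097))
```

```bash
cat >> h.py <<'E'
TH=np.radians(30.4); YP=-1.848; PC=np.array([491.4,-347,42.2])
px=np.array([np.cos(YP),np.sin(YP),0])
pu=-px*np.cos(TH)+UZ*np.sin(TH); pn=px*np.sin(TH)+UZ*np.cos(TH)
RG2=rot(pn,-pu)
def g2(depth): return PC+pu*(75-depth)
E
python3 - <<'E'
from h import *
print("pre",g2(-60).round(1),"grasp",g2(24).round(1),"Z",-pu.round(3))
delta(g2(-60)+[0,0,60],RG2)
E
```

```text
pre [ 523.3 -235.   110.5] grasp [ 503.4 -304.7   68. ] Z [-0.236 -0.83  -0.506]
t 8.67 pos [ 474.  -400.7  151.2] j [-0.69  0.59  0.22 -0.48 -1.45  2.11] F [-0.6  0.  -0.3] g 51.5
delta [ 49.3 165.7  19.4] rot [-1.505  0.428 -0.003] min rows 12.5
```

>>> move_arm([
  [0,0,5,25,-0.115,0.033,0],
  [0,5,20,50,-0.23,0.066,0],
  [0,10,35,80,-0.346,0.098,0],
  [0,15,50,110,-0.46,0.131,0],
  [0,20,65,140,-0.577,0.164,0],
])

```text
clock: 9.08
position: [494.8, -335.5, 293.3]
ee_rot: [0.99, -0.136, -0.004, 0.041]
contact_force: [0.3, -0.3, 0.0]
gripper_width: 42.5
```

>>> move_arm([
  [0,5,20,10,-0.115,0.033,0],
  [0,10,40,15,-0.23,0.066,0],
  [0,15,60,15,-0.346,0.098,0],
  [0,20,80,15,-0.46,0.131,0],
  [0,25,100,15,-0.577,0.164,0],
])

```text
clock: 9.5
position: [519.4, -234.6, 307.3]
ee_rot: [0.934, -0.127, -0.045, 0.332]
contact_force: [0.6, -0.1, -1.4]
gripper_width: 42.7
```

Run:
```python
from h import *
delta(g2(-60),RG2)
```

```text
t 9.5 pos [ 519.4 -234.6  307.3] j [ 0.13  0.28 -0.33  0.64 -1.32  0.89] F [ 0.6 -0.1 -1.4] g 42.7
delta [   3.9   -0.4 -196.8] rot [-0.344  0.097 -0.008] min rows 4.7
```

>>> move_arm([
  [0,0,0,0,-0.115,0.033,0],
  [0,1,0,-30,-0.23,0.066,0],
  [0,2,0,-65,-0.344,0.097,-0.008],
  [0,3,0,-100,-0.344,0.097,-0.008],
  [0,4,0,-135,-0.344,0.097,-0.008],
])

```text
clock: 9.92
position: [522.3, -235.4, 168.3]
ee_rot: [0.86, -0.119, -0.071, 0.49]
contact_force: [1.0, -0.4, 0.1]
gripper_width: 42.6
```

Run:
```python
from h import *
delta(g2(-60),RG2)
snap("wrist","w5.png")
p=snap("scene");cv2.imwrite("pics/s6c.png",cv2.resize(p["frame"][120:300,120:360],(800,600)))
```

```text
t 9.92 pos [ 522.3 -235.4  168.3] j [ 0.18  0.54 -0.59  0.94 -1.27  0.42] F [ 1.  -0.4  0.1] g 42.6
delta [  1.    0.4 -57.8] rot [-0.005 -0.005  0.001] min rows 1.4
```

View pics/w5.png

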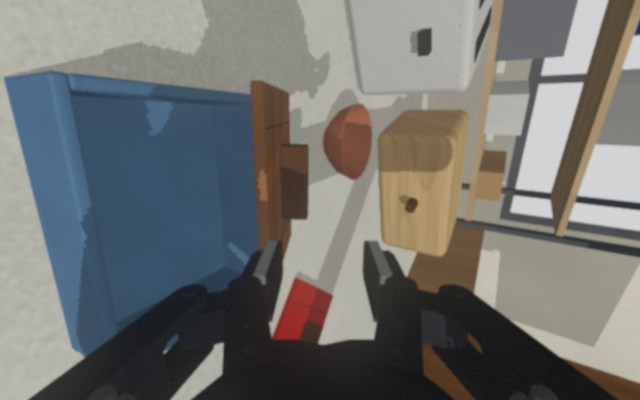

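View pics/s6c.png

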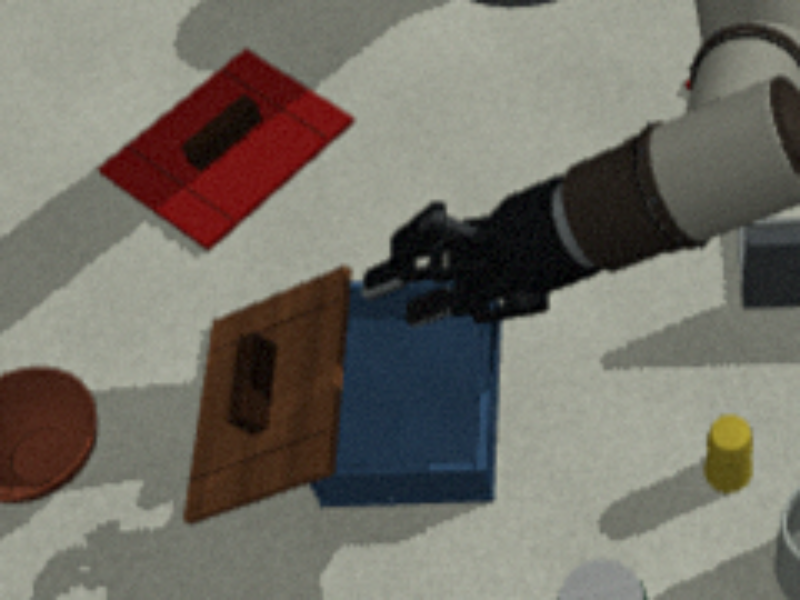

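The wrist view shows the lid edge-on at columns 250–290, rows 82–250, with the dish on its underside. I'll go down to the pre-grasp pose.

>>> move_arm([
  [0,0,0,-20,0,0,0],
  [0,1,0,-40,0,0,0],
  [0,1,0,-57,0,0,0],
  [0,1,0,-57,0,0,0],
])

```text
clock: 10.35
position: [523.8, -236.7, 114.4]
ee_rot: [0.86, -0.121, -0.071, 0.49]
contact_force: [-1.2, -0.2, 1.2]
gripper_width: 42.5
```

Run:
```python
from h import *
delta(g2(-60),RG2)
delta(g2(24),RG2)
p=snap("wrist","w6.png")
T=(np.column_stack([-pu*1,np.cross(pn,-pu),pn]),PC)
s=readout.read_state()
u=pu; v=np.cross(pn,pu)
e=[PC+pu*75+v*a+pn*b for b in(5,-5) for a in(-95,0,95)]
print(proj(p,e).round(0).tolist())
for d in nets.silhouettes("lid_center",p)[:2]: print(d["conf"],d["extent"])
```

```text
t 10.35 pos [ 523.8 -236.7  114.4] j [ 0.17  0.62 -0.63  0.98 -1.2   0.32] F [-1.2 -0.2  1.2] g 42.5
delta [-0.5  1.7 -3.9] rot [-0.005 -0.002  0.004] min rows 0.1
t 10.35 pos [ 523.8 -236.7  114.4] j [ 0.17  0.62 -0.63  0.98 -1.2   0.32] F [-1.2 -0.2  1.2] g 42.5
delta [-20.3 -68.  -46.4] rot [-0.005 -0.002  0.004] min rows 2.0
[[324.0, 80.0], [324.0, 218.0], [323.0, 325.0], [309.0, 80.0], [310.0, 218.0], [311.0, 325.0]]
0.95 [307.2, 77.6, 358.2, 327.1]
0.75 [313.5, 285.1, 360.9, 345.9]
```

View pics/w6.png

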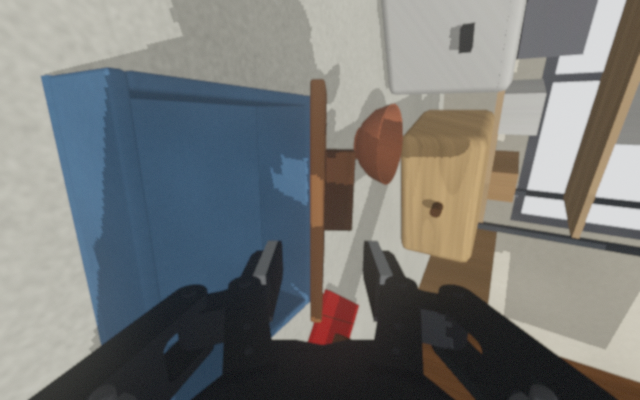

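The lid's edge is at columns 311–326, as the projection predicted. I'll advance along its plane.

>>> move_arm([
  [0,-4,-13,-10,0,0,0],
  [0,-8,-28,-21,0,0,0],
  [0,-12,-42,-29,0,0,0],
  [0,-16,-54,-36,0,0,0],
  [0,-16,-54,-36,0,0,0],
])

```text
clock: 10.87
position: [507.0, -292.4, 80.4]
ee_rot: [0.86, -0.123, -0.07, 0.49]
contact_force: [-0.6, -0.2, -0.3]
gripper_width: 42.2
```

Run:
```python
from h import *
d,w=delta(g2(24),RG2)
print("along -u",d@-pu,"n",d@pn)
p=snap("wrist","w7.png")
```

```text
t 10.87 pos [ 507.  -292.4   80.4] j [ 0.04  0.65 -0.7   1.14 -1.12  0.24] F [-0.6 -0.2 -0.3] g 42.2
delta [ -3.6 -12.3 -12.4] rot [-0.005  0.002  0.007] min rows 0.4
along -u 17.34885685548595 n -4.224870921214176
```

View pics/w7.png

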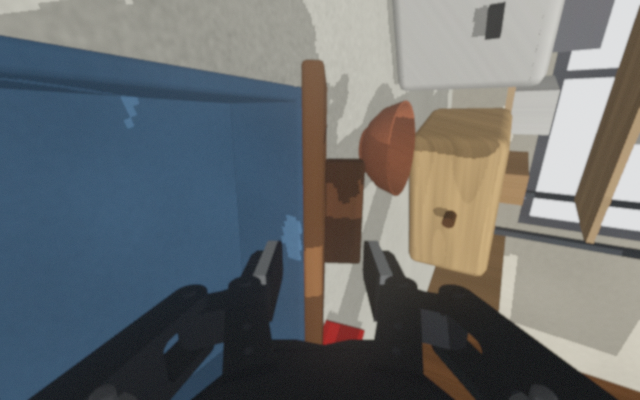

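The lid sits about 4 mm toward the lower finger, which agrees with the numbers. I'll correct and go the last 17 mm.

>>> move_arm([
  [0,0,0,-4,0,0,0],
  [0,-1.5,-5,-8,0,0,0],
  [0,-3.5,-12,-12,0,0,0.005],
  [0,-3.5,-12,-12,0,0,0.005],
  [0,-3.5,-12,-12,0,0,0.005],
])

```text
clock: 11.33
position: [505.0, -302.5, 67.5]
ee_rot: [0.861, -0.119, -0.068, 0.49]
contact_force: [-0.2, 0.2, 0.5]
gripper_width: 42.6
```

Run:
```python
from h import *
d,w=delta(g2(24),RG2)
print("along -u",d@-pu,"n",d@pn)
p=snap("wrist","w8.png")
```

```text
t 11.33 pos [ 505.  -302.5   67.5] j [ 0.01  0.66 -0.71  1.19 -1.1   0.21] F [-0.2  0.2  0.5] g 42.6
delta [-1.6 -2.2  0.5] rot [-0.005  0.002 -0.002] min rows 0.1
along -u 1.9799645993512245 n 1.695395033186099
```

View pics/w8.png

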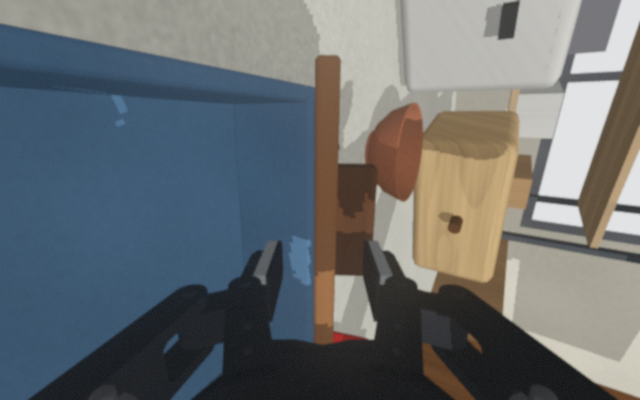

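The lid is now centred between the fingers at column 325. I'll close.

>>> move_arm([
  [-1,-0.5,-1.5,-1,0,0,0],
  [-1,-0.5,-1.5,-1,0,0,0],
  [-1,-0.5,-1.5,-1,0,0,0],
  [-1,-0.5,-1.5,-1,0,0,0],
  [-1,-0.5,-1.5,-1,0,0,0],
])

```text
clock: 11.8
position: [504.4, -304.5, 67.8]
ee_rot: [0.86, -0.12, -0.068, 0.491]
contact_force: [-0.9, -0.4, 6.1]
gripper_width: 8.8
```

Run:
```python
from h import *
d,w=delta(g2(24),RG2)
print("along -u",d@-pu,"n",d@pn)
p=snap("wrist","w9.png")
```

```text
t 11.8 pos [ 504.4 -304.5   67.8] j [ 0.    0.66 -0.72  1.19 -1.1   0.2 ] F [-0.9 -0.4  6.1] g 8.8
delta [-1.  -0.2  0.3] rot [-0.002  0.002 -0.001] min rows 0.0
along -u 0.2692618599822904 n 0.4491342035032255
```

View pics/w9.png

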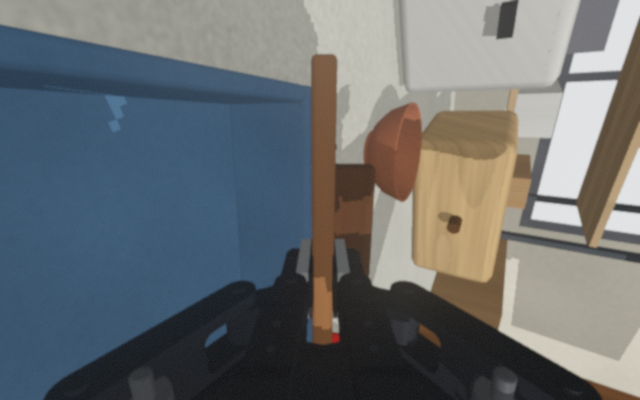

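The grip is secure, with the opening at 8.8 mm on the 10 mm slab. I'll lift slowly, then check.

>>> move_arm([
  [-1,0,-2,6,0,0,0],
  [-1,-1,-5,18,0,0,0],
  [-1,-2,-7,38,0,0,0],
  [-1,-2,-7,66,0,0,0],
  [-1,-2,-7,96,0,0,0],
])

```text
clock: 12.27
position: [501.3, -311.0, 161.7]
ee_rot: [0.862, -0.119, -0.069, 0.488]
contact_force: [-0.0, -0.3, -3.1]
gripper_width: 9.0
```

>>> move_arm([
  [-1,0,0,30,0,0,0],
  [-1,0,0,60,0,0,0],
  [-1,0,0,90,0,0,0],
  [-1,0,0,120,0,0,0],
  [-1,0,0,140,0,0,0],
])

```text
clock: 12.68
position: [502.1, -310.9, 304.6]
ee_rot: [0.862, -0.12, -0.067, 0.488]
contact_force: [1.0, -0.2, -2.7]
gripper_width: 8.4
```

```bash
cat >> h.py <<'E'
def final(phi,b,yoff,lift,depth):
    # bottom (underside) edge at drainer x=-b , lean phi from upright; returns TCP pose
    ph=np.radians(phi); u=dx*np.sin(ph)+UZ*np.cos(ph); n=-dx*np.cos(ph)+UZ*np.sin(ph)
    c=DO-dx*b+dy*yoff+UZ*(4+lift)+u*75+n*5
    return c+u*(75-depth), rot(n,-u), c
E
python3 - <<'E'
from h import *
s=readout.read_state();print(s["contact_force"].round(1),s["wrist_torque"].round(2))
P,Rt,c=final(20,40,0,170,24);print(P.round(1))
delta(P,Rt)
snap("wrist","w10.png");snap("scene","s7.png")
E
```

```text
[ 1.  -0.2 -2.7] [ 2.57 -0.81  0.11]
[545.1 184.  294.1]
t 12.68 pos [ 502.1 -310.9  304.6] j [ 0.04  0.35 -0.52  0.99 -1.35  0.68] F [ 1.  -0.2 -2.7] g 8.4
delta [ 43.  494.9 -10.5] rot [ 0.362 -0.665 -1.532] min rows 13.7
```

View pics/w10.png

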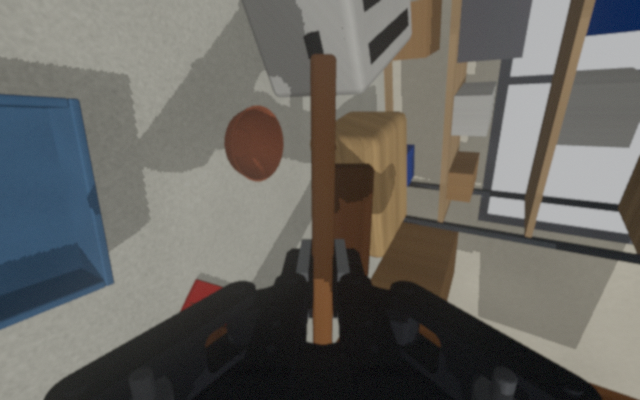

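View pics/s7.png

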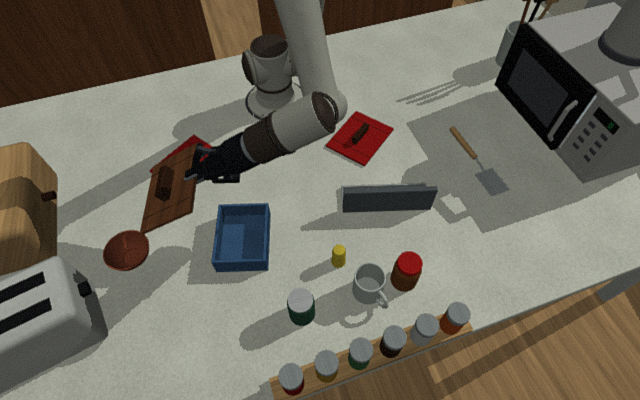

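The lid is held firmly at scene (170,195) and the dish is still at (243,237). I'll carry it over while turning it upright.

>>> move_arm([
  [-1,3,33,4,0.024,-0.044,-0.102],
  [-1,6,66,8,0.048,-0.089,-0.204],
  [-1,9,99,12,0.072,-0.133,-0.306],
  [-1,12,132,16,0.097,-0.177,-0.409],
  [-1,15,165,20,0.121,-0.222,-0.511],
])

```text
clock: 13.2
position: [517.2, -143.8, 319.9]
ee_rot: [0.833, -0.383, -0.103, 0.387]
contact_force: [0.8, -0.6, -3.2]
gripper_width: 8.6
```

>>> move_arm([
  [-1,3,33,0,0.024,-0.044,-0.102],
  [-1,6,66,0,0.048,-0.089,-0.204],
  [-1,9,99,0,0.072,-0.133,-0.306],
  [-1,12,132,0,0.097,-0.177,-0.409],
  [-1,15,165,0,0.121,-0.222,-0.511],
])

```text
clock: 13.62
position: [532.6, 21.1, 319.9]
ee_rot: [0.736, -0.614, -0.129, 0.255]
contact_force: [1.0, 0.7, -3.3]
gripper_width: 8.8
```

Run:
```python
from h import *
P,Rt,c=final(20,40,0,190,24)
delta(P,Rt)
```

```text
t 13.62 pos [532.6  21.1 319.9] j [ 0.36  0.47  0.24  0.03 -1.91 -0.18] F [ 1.   0.7 -3.3] g 8.8
delta [ 12.5 162.9  -5.8] rot [ 0.115 -0.225 -0.505] min rows 4.5
```

>>> move_arm([
  [-1,3,33,0,0.024,-0.044,-0.102],
  [-1,6,66,0,0.048,-0.089,-0.204],
  [-1,9,99,0,0.07,-0.135,-0.306],
  [-1,12,132,-3,0.093,-0.18,-0.405],
  [-1,12.5,163,-5,0.115,-0.225,-0.505],
])

```text
clock: 14.03
position: [545.1, 183.6, 315.0]
ee_rot: [-0.582, 0.795, 0.14, -0.104]
contact_force: [0.7, -0.7, -4.3]
gripper_width: 8.7
```

>>> move_arm([
  [-1,0,0,-20,0,0,0],
  [-1,0,0,-40,0,0,0],
  [-1,0,0,-40,0,0,0],
  [-1,0,0,-40,0,0,0],
])

```text
clock: 14.37
position: [543.8, 181.4, 274.9]
ee_rot: [-0.584, 0.793, 0.139, -0.107]
contact_force: [-0.1, -0.1, -2.9]
gripper_width: 9.0
```

Run:
```python
from h import *
import pickle
P,Rt,c=final(20,40,0,0,24)
delta(P,Rt)
o={}
for n in("scene","top","wrist"):
    p=snap(n,f"f_{n}.png"); o[n]=(p,nets.silhouettes("lid_center",p))
    for d in o[n][1][:4]: print(n,round(d["conf"],2),d["extent"])
pickle.dump(o,open("s2.pkl","wb"))
```

```text
t 14.37 pos [543.8 181.4 274.9] j [ 0.47  0.43  0.23 -0.24 -1.63 -0.76] F [-0.1 -0.1 -2.9] g 9.0
delta [   1.3    2.6 -150.8] rot [ 0.006 -0.006 -0.005] min rows 3.6
scene 0.84 [356.2, 138.2, 443.8, 166.1]
scene 0.74 [149.5, 136.4, 227.5, 193.7]
scene 0.56 [328.4, 112.0, 394.3, 157.9]
top 0.87 [208.1, 148.2, 282.0, 202.8]
top 0.76 [237.4, 238.4, 285.7, 291.3]
top 0.75 [390.3, 268.6, 469.6, 339.7]
wrist 0.7 [309.9, 52.0, 377.6, 346.3]
wrist 0.64 [355.2, 47.9, 479.0, 195.7]
```

View pics/f_scene.png

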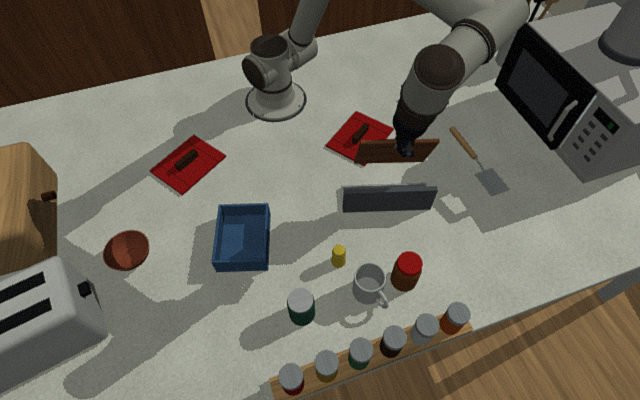

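View pics/f_wrist.png

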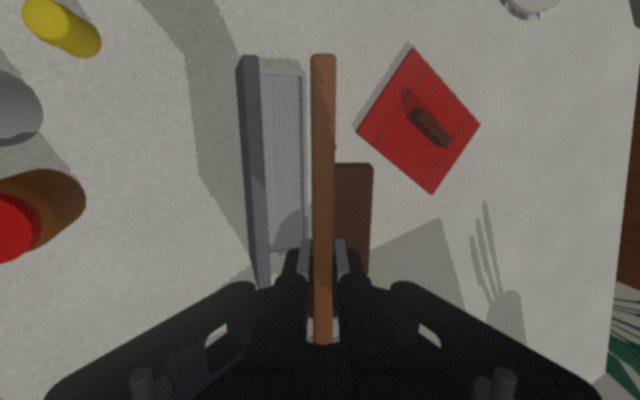

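View pics/f_top.png

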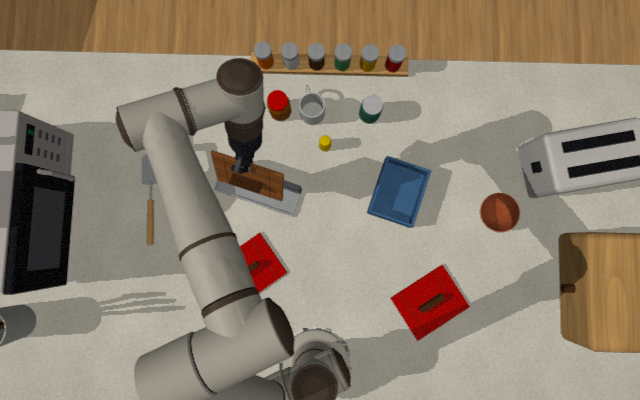

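The lid hangs upright over the tray, grip facing the robot. In the wrist view it spans columns 311–336, rows 53–345, parallel to the panel at columns 240–268. I'll check where the lid sits in the grip and its alignment.

Run:
```python
from h import *
import pickle
o=pickle.load(open("s2.pkl","rb"))
p=o["wrist"][0]; s=readout.read_state(); T0=R.from_quat(s["ee_rot"]).as_matrix(); P=s["position"]
X,Y,Z=T0.T
for depth in(20,24,28):
    e=[P-Z*depth+X*a+Y*b for a in(95,-95) for b in(5,-5)]
    print(depth,proj(p,e).round(0).tolist())
# panel/tray projection
for q in([0,-130,100],[0,130,100],[-74,-130,12],[-74,130,12]):
    print(q,proj(p,DO+dx*q[0]+dy*q[1]+UZ*q[2]).round(0))
# lid free fit using top + scene: params centre, yaw, lean
def f(v):
    x,y,z,yaw,ph=v
    xx=np.array([np.cos(yaw),np.sin(yaw),0]);u=xx*np.sin(ph)+UZ*np.cos(ph);n=-xx*np.cos(ph)+UZ*np.sin(ph)
    return np.column_stack([-u,np.cross(n,-u),n]),np.array([x,y,z])
c=P+Z*51
def sil(n,i):return (o[n][0],o[n][1][i]["region"])
x0=[*c,YD,np.radians(20)]
print("pred",np.round(x0,3)); r=fit([sil("top",0),sil("scene",0)],LID,f,x0,[5,5,5,.05,.05]);print(r[0].round(3),r[1])
```

```text
20 [[337.0, 52.0], [311.0, 52.0], [332.0, 420.0], [315.0, 420.0]]
24 [[338.0, 50.0], [310.0, 50.0], [332.0, 427.0], [314.0, 427.0]]
28 [[338.0, 48.0], [310.0, 47.0], [333.0, 435.0], [314.0, 435.0]]
[0, -130, 100] [[260.  53.]]
[0, 130, 100] [[272. 288.]]
[-74, -130, 12] [[307.  70.]]
[-74, 130, 12] [[309. 249.]]
pred [ 5.28742e+02  1.86905e+02  2.30235e+02 -3.05000e-01  3.49000e-01]
[ 5.27380e+02  1.85746e+02  2.26685e+02 -3.02000e-01  3.60000e-01] 0.39670809114913486
```

The alignment agrees within about 1–2 mm. I'll lower it, leaving a 5 mm gap to the panel.

>>> move_arm([
  [-1,0,0,-25,0,0,0],
  [-1,1,2,-50,0.005,-0.005,-0.005],
  [-1,1,2,-75,0.005,-0.005,-0.005],
  [-1,1,2,-92,0.005,-0.005,-0.005],
  [-1,1,2,-100,0.005,-0.005,-0.005],
])

```text
clock: 15.08
position: [544.8, 183.5, 175.0]
ee_rot: [-0.582, 0.794, 0.14, -0.102]
contact_force: [-0.9, -0.5, -2.7]
gripper_width: 9.1
```

>>> move_arm([
  [-1,0,0,-10,0,0,0],
  [-1,0,0,-20,0,0,0],
  [-1,0,0,-30,0,0,0],
  [-1,0,0,-36,0,0,0],
  [-1,0,0,-36,0,0,0],
])

```text
clock: 15.5
position: [545.3, 183.8, 140.0]
ee_rot: [-0.583, 0.794, 0.14, -0.101]
contact_force: [0.3, -0.7, -4.4]
gripper_width: 8.8
```

Run:
```python
from h import *
P,Rt,c=final(20,40,0,0,24)
d,w=delta(P,Rt); print("in drainer",d@dx,d@dy)
p=snap("wrist","g_w.png")
p=snap("scene");cv2.imwrite("pics/g_s.png",cv2.resize(p["frame"][100:250,300:500],(800,600)))
```

```text
t 15.5 pos [545.3 183.8 140. ] j [ 0.47  0.53  0.05 -0.25 -1.35 -0.69] F [ 0.3 -0.7 -4.4] g 8.8
delta [ -0.2   0.2 -15.9] rot [-0.001  0.003  0.   ] min rows 0.4
in drainer -0.23212164777449404 0.13365264709329774
```

View pics/g_w.png

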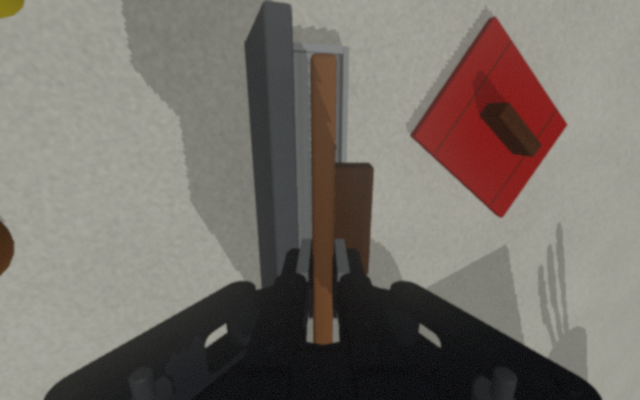

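View pics/g_s.png

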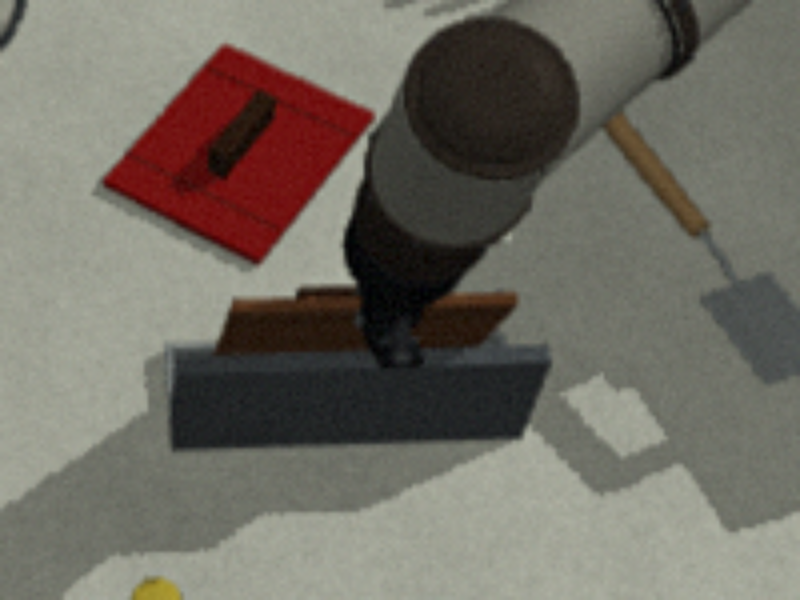

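The lid is just in front of the panel and inside the tray, in line with it. I'll continue down gently until contact.

>>> move_arm([
  [-1,0,0,-3,0,0,0],
  [-1,0,0,-6,0,0,0],
  [-1,0,0,-9,0,0,0],
  [-1,0,0,-9,0,0,0],
])

```text
clock: 15.93
position: [545.5, 183.9, 131.7]
ee_rot: [-0.583, 0.794, 0.139, -0.101]
contact_force: [-0.6, -0.8, -3.9]
gripper_width: 9.1
```

>>> move_arm([
  [-1,0,0,-1.5,0,0,0],
  [-1,0,0,-3,0,0,0],
  [-1,0,0,-3,0,0,0],
])

```text
clock: 16.18
position: [545.7, 183.9, 129.0]
ee_rot: [-0.583, 0.794, 0.139, -0.101]
contact_force: [-0.6, 0.3, -3.3]
gripper_width: 8.9
```

>>> move_arm([
  [-1,0,0,-1,0,0,0],
  [-1,0,0,-2,0,0,0],
  [-1,0,0,-2,0,0,0],
])

```text
clock: 16.43
position: [545.8, 183.9, 127.1]
ee_rot: [-0.583, 0.794, 0.139, -0.1]
contact_force: [-0.2, -0.6, -4.1]
gripper_width: 8.8
```

>>> move_arm([
  [-1,0,0,-1,0,0,0],
  [-1,0,0,-2,0,0,0],
  [-1,0,0,-2,0,0,0],
])

```text
clock: 16.68
position: [546.1, 183.7, 125.9]
ee_rot: [-0.583, 0.794, 0.139, -0.1]
contact_force: [-0.3, -2.5, 0.1]
gripper_width: 9.0
```

>>> move_arm([
  [-1,0,0,-1,0,0,0],
  [-1,0,0,-2,0,0,0],
  [-1,0,0,-2,0,0,0],
])

```text
clock: 16.93
position: [546.5, 183.1, 125.3]
ee_rot: [-0.583, 0.794, 0.138, -0.1]
contact_force: [1.2, -3.6, 6.6]
gripper_width: 8.9
```

It is touching the tray floor. I'll ease off and tip it about its bottom edge onto the panel.

>>> move_arm([
  [-1,0,0,1.5,0,0,0],
  [-1,1.7,-0.5,1,0.0045,0.0145,0],
  [-1,3.5,-1,0.5,0.009,0.029,0],
  [-1,5.2,-1.6,0,0.0135,0.043,0],
  [-1,5.2,-1.6,0,0.0135,0.043,0],
])

```text
clock: 17.35
position: [551.7, 181.8, 123.3]
ee_rot: [-0.58, 0.791, 0.158, -0.114]
contact_force: [-0.3, -2.7, 5.1]
gripper_width: 8.8
```

Run:
```python
from h import *
P,Rt,c=final(22.6,40,0,0,24)
d,w=delta(P,Rt); print("in drainer",d@dx,d@dy)
p=snap("wrist","h_w.png")
```

```text
t 17.35 pos [551.7 181.8 123.3] j [ 0.45  0.57  0.08 -0.27 -1.38 -0.66] F [-0.3 -2.7  5.1] g 8.8
delta [-1.5  0.5 -1. ] rot [-0.001  0.003  0.001] min rows 0.0
in drainer -1.6034309176240575 0.04449787991190037
```

View pics/h_w.png

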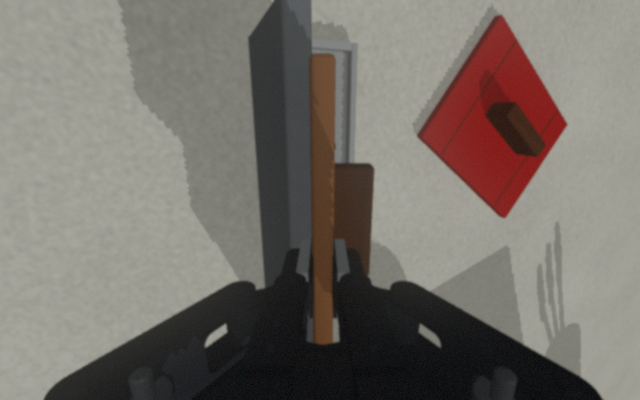

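The lid is practically touching the panel's top edge. I'll release.

>>> move_arm([
  [-1,0.5,0,0.5,0,0.004,0],
  [-0.8,0.5,0,0.5,0,0.004,0],
  [-0.6,0.5,0,0.5,0,0.004,0],
  [-0.3,0.5,0,0.5,0,0.004,0],
  [-0.3,0.5,0,0.5,0,0.004,0],
])

```text
clock: 17.82
position: [551.3, 182.8, 123.3]
ee_rot: [-0.58, 0.791, 0.158, -0.115]
contact_force: [-0.1, -0.2, 0.4]
gripper_width: 30.0
```

Run:
```python
from h import *
s=readout.read_state();print(s["contact_force"],s["gripper_width"],R.from_quat(s["ee_rot"]).as_matrix()[:,2])
p=snap("wrist","i_w.png")
```

```text
[-0.07906618 -0.18794736  0.44251193] 30.048468604731557 [-0.36592786  0.1169404  -0.92326689]
```

View pics/i_w.png

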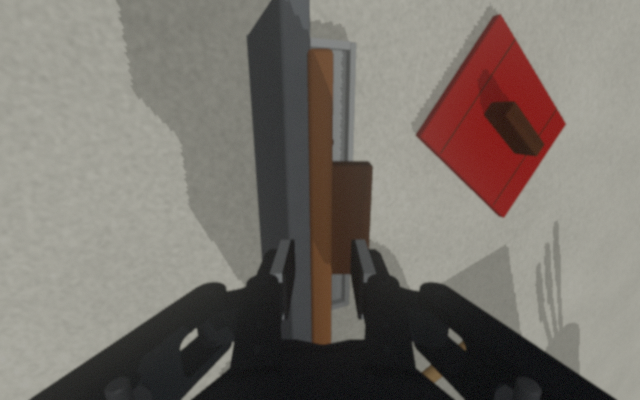

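The lid rests on the panel at columns 310–333, clear of both fingers. I'll back out along the tool axis.

>>> move_arm([
  [-0.3,4,-1,9,0,0,0],
  [-0.3,11,-4,28,0,0,0],
  [-0.3,22,-7,55,0,0,0],
  [-0.3,32,-10,80,0,0,0],
  [-0.3,37,-12,110,0,0,0],
])

```text
clock: 18.28
position: [589.2, 170.0, 234.6]
ee_rot: [-0.58, 0.791, 0.158, -0.116]
contact_force: [-0.4, 0.2, -0.5]
gripper_width: 30.0
```

>>> move_arm([
  [-0.3,-20,-40,35,0,0,0],
  [-0.3,-40,-80,60,0,0,0],
  [-0.3,-60,-120,80,0,0,0],
  [-0.3,-80,-160,80,0,0,0],
  [-0.3,-90,-200,80,0,0,0],
])

```text
clock: 18.7
position: [508.6, -1.1, 314.2]
ee_rot: [-0.581, 0.791, 0.157, -0.113]
contact_force: [0.9, -0.3, 1.0]
gripper_width: 30.0
```

Run:
```python
from h import *
def f(v):
    x,y,z,yaw,ph=v
    xx=np.array([np.cos(yaw),np.sin(yaw),0]);u=xx*np.sin(ph)+UZ*np.cos(ph);n=-xx*np.cos(ph)+UZ*np.sin(ph)
    return np.column_stack([-u,np.cross(n,-u),n]),np.array([x,y,z])
c=final(22.5,40,0,0,24)[2]; o={}
for n in("scene","top"):
    p=snap(n,f"k_{n}.png"); ds=nets.silhouettes("lid_center",p)
    for d in ds:
        e=d["extent"]; print(n,round(d["conf"],2),e)
    m=mask(p,LID,f([*c,YD,np.radians(22.5)]))
    cv2.imwrite(f"pics/kc_{n}.png",cv2.resize(p["frame"][120:240,180:340] if n=="top" else p["frame"][130:250,310:470],(800,600)))
    for d in ds:
        r=cv2.resize(d["region"].astype(np.uint8),(1280,800),interpolation=0)
        iou=(r&m).sum()/(r|m).sum()
        if iou>.3: o[n]=(p,d["region"]); print(n,"iou",iou)
    r=None
if "top" in o:
    g=lambda v:f([v[0],v[1],4+75*np.cos(v[3])+5*np.sin(v[3]),v[2],v[3]])
    r=fit([o["top"]],LID,g,[c[0],c[1],YD,.39],[4,4,.05,.05]);v=r[0];T=g(v)
    d=T[1]-DO; print(r,"lean",np.degrees(v[3]),"drainer",d@dx,d@dy,"yaw err",v[2]-YD,"panel_top z",(T[0].T@(DO+UZ*100-T[1]))[2])
    print("pred c",c.round(1))
for nm in("dish","shaker"):
    p=o["top"][0]
    for d in nets.tip_of(nm,p)[:1]: print(nm,ray(p,d["uv"],0).round(0))
print(readout.read_state()["clock"])
```

```text
scene 0.69 [353.7, 173.2, 428.8, 189.7]
scene 0.69 [150.6, 138.2, 226.4, 194.9]
scene 0.59 [327.1, 112.3, 392.2, 165.9]
scene iou 0.5154340169877771
top 0.97 [206.8, 243.9, 250.8, 310.1]
top 0.88 [222.2, 154.4, 240.3, 191.9]
top 0.57 [390.0, 266.0, 474.5, 339.0]Traceback (most recent call last):
  File "<stdin>", line 24, in <module>
KeyError: 'top'
```

View pics/kc_top.png

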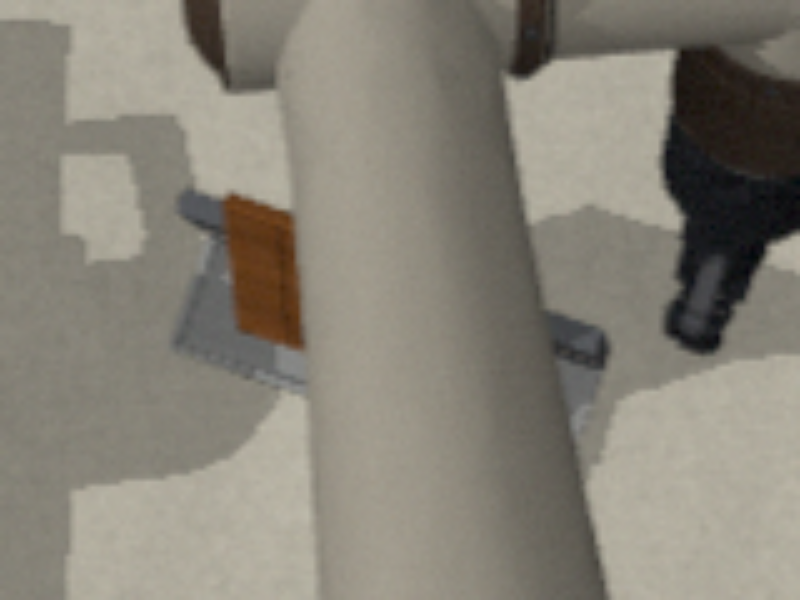

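View pics/k_scene.png

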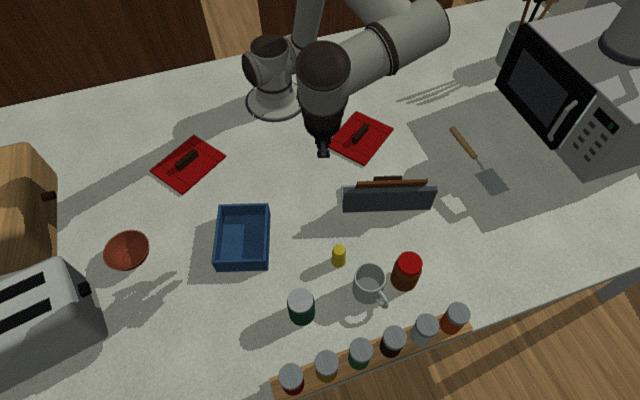

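The lid leans on the panel at scene (390,185), but the forearm blocks the top view. I'll move the arm aside and measure properly.

>>> move_arm([
  [-0.3,0,-40,10,0,0,0],
  [-0.3,0,-80,20,0,0,0],
  [-0.3,0,-120,20,0,0,0],
  [-0.3,0,-160,20,0,0,0],
  [-0.3,0,-200,20,0,0,0],
])

```text
clock: 19.32
position: [509.9, -200.6, 331.1]
ee_rot: [-0.581, 0.79, 0.158, -0.115]
contact_force: [0.7, 0.0, -0.3]
gripper_width: 29.8
```

>>> move_arm([
  [-0.3,0,-40,0,0,0,0],
  [-0.3,0,-80,0,0,0,0],
  [-0.3,0,-120,0,0,0,0],
  [-0.3,0,-120,0,0,0,0],
  [-0.3,0,-120,0,0,0,0],
])

```text
clock: 19.73
position: [509.7, -321.1, 329.2]
ee_rot: [-0.579, 0.791, 0.159, -0.115]
contact_force: [0.1, 0.1, 0.1]
gripper_width: 30.0
```

Run:
```python
from h import *
def f(v):
    x,y,z,yaw,ph=v
    xx=np.array([np.cos(yaw),np.sin(yaw),0]);u=xx*np.sin(ph)+UZ*np.cos(ph);n=-xx*np.cos(ph)+UZ*np.sin(ph)
    return np.column_stack([-u,np.cross(n,-u),n]),np.array([x,y,z])
c=final(22.5,40,0,0,24)[2]; o={}
p=snap("top","m_top.png"); cv2.imwrite("pics/mc_top.png",cv2.resize(p["frame"][130:230,190:323],(798,600)))
m=mask(p,LID,f([*c,YD,np.radians(22.5)]))
for d in nets.silhouettes("lid_center",p):
    r=cv2.resize(d["region"].astype(np.uint8),(1280,800),interpolation=0); iou=(r&m).sum()/(r|m).sum()
    print(round(d["conf"],2),d["extent"],round(iou,2))
    if iou>.3:
        g=lambda v:f([v[0],v[1],4+75*np.cos(v[3])+5*np.sin(v[3]),v[2],v[3]])
        q=fit([(p,d["region"])],LID,g,[c[0],c[1],YD,.39],[4,4,.05,.05]);v=q[0];T=g(v)
        e=T[1]-DO; print(q,"lean",np.degrees(v[3]),"drainer",e@dx,e@dy,T[1][2],"yaw err",v[2]-YD,"panel_top z",(T[0].T@(DO+UZ*100-T[1]))[2])
ps=snap("scene","m_scene.png")
for nm in("mug","jar","can","shaker","bowl","spatula"):
    for n,q in(("top",p),("scene",ps)):
        for d in nets.tip_of(nm,q)[:1]: print(nm,n,ray(q,d["uv"],0).round(0))
d=nets.silhouettes("dish",p)
if d: print("dish",fit([(p,d[0]["region"])],DISH,yawT(0),[521,-239,-1.842],[10,10,.1]))
```

```text
0.9 [408.9, 265.2, 473.4, 337.0] 0.0
0.63 [225.0, 156.2, 284.6, 203.8] 0.95
(array([ 5.31412406e+02,  1.88106823e+02, -3.11736170e-01,  3.85965300e-01]), np.float64(0.044483465027802205)) lean 22.114182721597167 drainer -15.870037532702671 -0.16652719260716992 75.36492853096796 yaw err -0.006736170376340389 panel_top z -5.427231601160922
0.59 [208.0, 235.7, 274.6, 309.5] 0.0
mug top [778.  29.   0.]
mug scene [766.  31.   0.]
jar top [777. 139.   0.]
jar scene [763. 135.   0.]
can top [ 768. -148.    0.]
can scene [ 765. -145.    0.]
shaker top [661. -12.   0.]
shaker scene [649. -12.   0.]
bowl top [ 462. -535.    0.]
bowl scene [ 466. -535.    0.]
spatula top [483. 534.   0.]
spatula scene [484. 512.   0.]
```

View pics/mc_top.png

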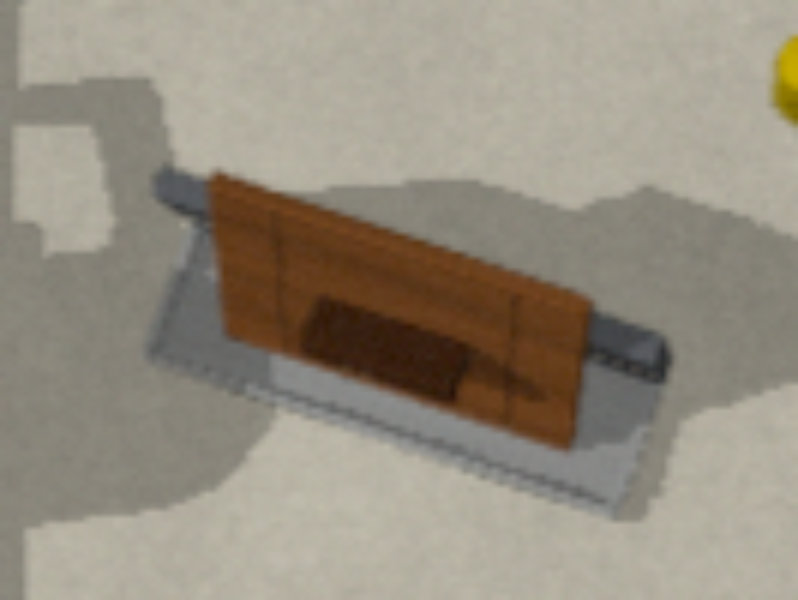

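View pics/m_scene.png

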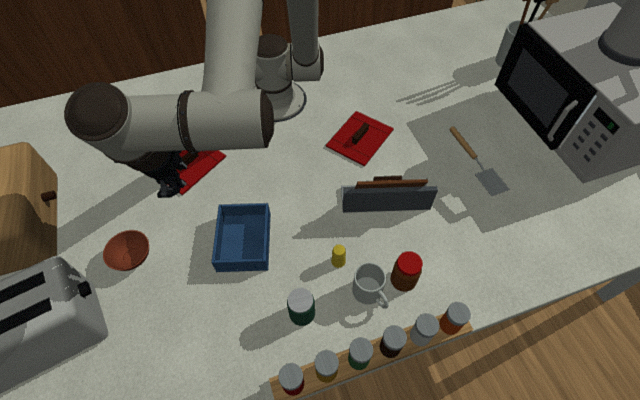

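The lid stands inside the tray, grip outward. The fit gives a 22° lean, centre height 75 mm, offset -0.2 mm along the panel, yaw error 0.4° and panel_top z of -5.4 mm, all within limits. The arm touches nothing, so I'll hand in.

Run:
```python
from bench import workorder
print(workorder.job_done())
```

```text
the job is handed in; nothing more can be done
None
```

I lifted the wooden lid off the dish by its bar and propped it at about 30° against the dish's outer rim. I let go, took it again by its upper edge, and set it in the drip tray leaning on the grey panel, grip facing out. The job was handed in after about 20 s of the 59 s allowed; no verdict was reported.

**Lid:** the last top-camera fit put every value that I checked within its limits:

| Check | Measured | Limit |
|---|---|---|
| Lean from upright | 22.1° | 6 to 33° |
| Lid centre height (drainer frame) | 75.4 mm | 66 to 85 mm |
| Offset along the panel | -0.2 mm | ±32 mm |
| Out of line with the panel | 0.4° | 8° |
| panel_top z in the lid's frame | -5.4 mm | -10 to -1 mm |

The height in that fit assumes the lid's edge is on the tray floor. I felt that contact as force when lowering it.

**Robot:** it was clear of everything at hand-in.

**Bystanders:** mug, jar, can, shaker and bowl read within about 15 mm of their start positions. The spatula's two camera readings differ by 22 mm along y, but each is within 4 mm of the same camera's first reading.

**Checks that failed or disagreed:**
- The network missed the dish in the last top picture, so I judged the dish by eye; it looks unmoved in the last scene picture.
- The network also missed the propped lid in the scene view. I outlined it by hand and fitted that together with the top silhouette.

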